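Load the specimen jars and lift the carrier

ROBOT

A 6-joint arm with a two-finger parallel gripper is mounted at the origin on a cart in front of the work surface, level with it; the furniture and walls round the work are solid. World frame = base frame: x ahead of the robot, y to its left, z up, the work surface at z = 0. Lengths are in m, angles in rad, forces in N, time in s.
With the tool pointing down it reaches from about 0.35 to 0.875 m from the base axis. Payload 15.5 kg.
Tool frame: the origin (TCP) lies midway between the tips of the shut fingers; the grasp point (between the pads) lies 19 mm behind it; z points along the fingers, y is the direction in which the jaws open and shut (so a half turn about z gives the same grasp; the last joint's range is limited). The gripper opens to 85 mm and grips with 20 to 120 N. Pads are 22 mm wide; open, the fingers measure 114 mm over their backs; the gripper's body (76 mm by 85 mm) begins 54 mm behind the grasp point. The pads swing forward as they close: fully open they stand 13 mm farther back than shut.
Start: joints at [-1.276, 0.494, 1.345, -0, 1.302, -0.096], TCP at [0.238, -0.578, 0.192] pointing down, gripper open.
Joint ranges: [-2.91, 2.91], [-0.82, 2.16], [0.22, 2.67], [-1.22, 4.37], [0.12, 2.79], [-3.08, 3.08]. Speed limits (rad/s): [1.89, 1.89, 2.57, 3.01, 3.01, 3.01].

INTERFACE

Orientations are given as [roll, pitch, yaw] about the fixed x, y, z axes, in that order (R = Rz(yaw) Ry(pitch) Rx(roll)).
In Python, from plant import ctrl gives the robot as it stands.
- The arm moves only by the tool servo_tool, never from a script. Its argument "increments" is one flat list of numbers, 7 for each row, row after row: the shift along the tool's x, y, z in m, then the turn, a rotation vector about the tool's x, y, z in rad, then the finger opening in m, from 0 to 0.0854. A call has 1 to 20 rows; each row is the pose to reach, as a shift and turn from the pose commanded when the call began, along the tool's axes at that moment; what a row does not reach only later rows make up. A row lasts 1/12 s, in which the tool goes at most 41.7 mm and 7.16 degrees, less where a joint would pass 70% of its speed; a pose out of reach is approached as far as the arm can. A call with a gripper value outside its range is refused whole. The fingers move at their own pace and stop on an object; "squeeze" is the grip in N (left out, the last holds). Time passes only in rows, so rows that repeat a pose let the fingers close. It gives the time, the measured TCP pose, the force and the opening at its end, in the units of the state.
- ctrl.sense(): the state, without advancing time (a new reading comes with each control period).
- ctrl.grab_frame(name): name is "scene" or "top"; returns the picture (420x560x3 uint8, red, green, blue); there is no depth.
- ctrl.camera_model(name): a dict with "fx", "fy", "cx", "cy" (pixels), "T" (4x4, takes a point from camera to world coordinates). Camera axes: x right, y down, z forward; pixel columns grow to the right and rows downward; lengths in m; the calibration is good to about 2 mm. A picture is of the moment at which its call begins. camera_model takes no time and is no camera call.
- ctrl.close_job(): hands the job in, once; it reports no verdict.
The state is a dict: "time": time; "q": joint angles; "dq": joint speeds; "joint_efforts": joint torques, N m; "tcp_pos": TCP position; "tool_rot": TCP orientation; "force": force on the tool from outside, world axes, zero at the start; "wrist_torque": the same for the moment, N m; "finger_gap": finger opening in m.
Only numpy, scipy, OpenCV 4.12 (cv2) and the standard library are available. Lean on these libraries where they do the work, as an engineer would, in place of code of your own. Each camera call takes 0.05 s, during which the arm holds its last target.

TASK

The two specimen jars standing near the wooden carrier, in front of the lamp, are to go with the one it already holds (leave the jar at the back): set them upright into the carrier's two empty wells, one in each, without dropping them, while its handle is still folded down. Then swing the handle up and lift the loaded carrier by its wooden grip straight off the table, about 10 cm, level and with nothing else supporting it. Finish while holding it there, steady and level, ready for a colleague to take, and leave the other things on the table undisturbed.

Things in the scene. Friction and masses are not known exactly. Their poses are not given: they have to be found in the camera images.
- carrier: wooden jar carrier on the table, 76 deep (x) x 213 long (y) x 92 high, 0.36 kg. Origin: centre of its underside, z up; three wells in a row along y. Base board 12 thick; over it a plate, top face 34 above the underside, with three round 52 mm holes 64 apart (jars pass with 2 mm all round). End boards (y = +-97 to 107) carry the handle's pivots. All mm
- well_a (a point): centre of the base board in the well at the carrier's +y end (y = +64), 12 above the underside; 22 below the plate's top face; empty at the start
- well_b (a point): the same in the middle well (y = 0); a jar stands in it at the start
- well_c (a point): the same in the well at the carrier's -y end (y = -64); empty at the start
- bail (a joint): angle of the swing handle about its pivot line, along the carrier's y and 72 mm above its underside: 0 = straight up over the wells, +1.6 = folded flat to the carrier's -x side on its stop (as at the start), -1.6 = folded to the other side. Swings with very little friction and falls if let go
- grip_mid (a point): middle of the turned wooden grip on the handle's crossbar: a roller 19 mm in diameter, 96 long along the carrier's y, spinning freely on the bar, 95 mm from the pivot line. Folded it lies 95 mm to the carrier's -x side, about 70 above the table; upright 167 above the table. The point's axes turn with the roller
- jar_seated: glass specimen jar with seeds and black screw cap, 48 mm in diameter (cap 43, from 60 up), 74 tall, 0.12 kg; origin at the centre of its underside, z up. It already stands in the middle well
- jar_1: identical specimen jar, standing upright on the table
- jar_2: identical specimen jar, standing upright on the table
- dropper_bottle: bystander: amber dropper bottle with rubber teat, 33 mm across, 102 tall; origin at the centre of its underside, standing upright
- film_pot: bystander: black film pot with grey snap lid, 34 mm across, 51 tall; origin at the centre of its underside, standing upright
- loupe: bystander: black round loupe, 42 mm across, 48 tall; origin at the centre of its underside, standing upright
- brass_weight: bystander: brass scale weight with knob, 30 mm across, 42 tall; origin at the centre of its underside, standing upright
- stapler: bystander: grey desk stapler, 34 x 135 x 42; origin at the centre of its underside
- eraser: bystander: block eraser, 22 x 48 x 12; origin at the centre of its underside

How it is judged:
On the way, in this order (a step that is already met when the one before it is completed fails the run):
1. all three wells hold a jar, let go of, with the carrier on the table and its handle folded down (distance between any of jar_seated, jar_1, jar_2 and well_a below 0.008 m and distance between any of jar_seated, jar_1, jar_2 and well_b below 0.008 m and distance between any of jar_seated, jar_1, jar_2 and well_c below 0.008 m and contact force between the fingers and jar_seated below 0.2 N and contact force between the fingers and jar_1 below 0.2 N and contact force between the fingers and jar_2 below 0.2 N and height (world z) of carrier below 0.01 m and value of joint bail above 1 rad), for 0.2 s.
2. the handle is swung up, held by its grip (distance between any of jar_seated, jar_1, jar_2 and well_a below 0.008 m and distance between any of jar_seated, jar_1, jar_2 and well_b below 0.008 m and distance between any of jar_seated, jar_1, jar_2 and well_c below 0.008 m and value of joint bail between -0.6 and 0.6 rad and contact force between the fingers and grip above 1 N), for 0.1 s.
At the end, for the whole second after the job is handed in: Carrier hanging from its grip in the fingers, underside 60 to 200 mm above the table, tilted under 7 degrees, below 30 mm/s and 0.15 rad/s, touching no other thing; handle within 0.5 rad of upright; a jar on the base of each well (within 8 mm of its centre), no finger on a jar (distance between any of jar_seated, jar_1, jar_2 and well_a below 0.008 m and distance between any of jar_seated, jar_1, jar_2 and well_b below 0.008 m and distance between any of jar_seated, jar_1, jar_2 and well_c below 0.008 m and contact force between the fingers and jar_seated below 0.2 N and contact force between the fingers and jar_1 below 0.2 N and contact force between the fingers and jar_2 below 0.2 N and height (world z) of carrier between 0.06 and 0.2 m and angle between carrier's own z axis and vertical below 0.12 rad and linear speed of carrier below 0.03 m/s and angular speed of carrier below 0.15 rad/s and value of joint bail between -0.5 and 0.5 rad and contact force between the fingers and grip above 2 N and contact force between carrier and dropper_bottle below 0.1 N and contact force between carrier and film_pot below 0.1 N and contact force between carrier and loupe below 0.1 N and contact force between carrier and brass_weight below 0.1 N and contact force between carrier and stapler below 0.1 N and contact force between carrier and eraser below 0.1 N); the arm keeps its last pose, push and grip.
It fails at once if a jar is dropped (falls faster than 0.6 m/s with no finger on it) ((linear speed of jar_seated above 0.6 m/s and contact force between the fingers and jar_seated below 0.01 N and linear speed of carrier below 0.2 m/s) or (linear speed of jar_1 above 0.6 m/s and contact force between the fingers and jar_1 below 0.01 N and linear speed of carrier below 0.2 m/s) or (linear speed of jar_2 above 0.6 m/s and contact force between the fingers and jar_2 below 0.01 N and linear speed of carrier below 0.2 m/s)).
It fails at once if a jar is tipped more than 40 degrees (angle between any of jar_seated, jar_1, jar_2's own z axis and vertical above 0.7 rad).
It fails at once if one of the other things is shoved more than 30 mm or knocked over (distance of any of dropper_bottle, film_pot, loupe, brass_weight, stapler, eraser from where it was at the start of the episode above 0.03 m or angle between any of dropper_bottle, film_pot, loupe, brass_weight, stapler, eraser's own z axis and vertical above 0.6 rad).
It also fails if it takes over 69 s, if anything falls off the work surface, if the arm or the gripper's body presses on something with over 40 N, if the wrist force passes 120 N, or if a joint passes its speed limit or range.

## Working session

There is one attempt and no reset: what is moved stays moved. The work goes in short steps, Python scripts to look and compute and a tool call to move; the robot and the scene stay as the last step left them, time stands still between calls to the robot, and variables do not carry over. Pictures are saved under pics/ and viewed, and the job is handed in when it is done.

Besides the shell and the picture viewer there is one more tool, called after "Emit:" as a command line: name --argument value ..., lists and objects as JSON in quotes. servo_tool: Moves the arm, as the interface text tells. Its arguments: {"type":"object","properties":{"increments":{"type":"array","items":{"type":"number"}},"squeeze":{"type":"number"}},"required":["increments"]}

```bash
mkdir -p pics; ls; python3 - <<'E'
from plant import ctrl
import cv2,numpy as np
np.set_printoptions(precision=4,suppress=True)
for n in("scene","top"):
    im=ctrl.grab_frame(n); cv2.imwrite(f"pics/{n}0.png",im[:,:,::-1]); m=ctrl.camera_model(n); print(n,m)
s=ctrl.sense(); print(s)
E
```

```text
pics
scene {'fx': 386.70456005139226, 'fy': 386.70456005139226, 'cx': 282.01393972893806, 'cy': 209.07320634045018, 'T': array([[-0.5834, -0.4613,  0.6685, -0.2809],
       [-0.812 ,  0.3128, -0.4928,  0.5403],
       [ 0.0182, -0.8303, -0.557 ,  0.8212],
       [ 0.    ,  0.    ,  0.    ,  1.    ]])}
top {'fx': 442.9632863821612, 'fy': 442.9632863821612, 'cx': 274.7926538716166, 'cy': 203.4216119564919, 'T': array([[ 0.0294, -0.9881,  0.1508,  0.3512],
       [-0.9994, -0.0267,  0.0203, -0.0641],
       [-0.016 , -0.1513, -0.9884,  1.2607],
       [ 0.    ,  0.    ,  0.    ,  1.    ]])}
{'time': 0.1, 'q': array([-1.2765,  0.4941,  1.346 ,  0.    ,  1.3025, -0.0955]), 'dq': array([-0.0002, -0.0022, -0.0017,  0.0001, -0.0001, -0.0007]), 'joint_efforts': array([  0.001 , -88.359 , -38.4562,  -0.0001,   0.0051,  -0.    ]), 'tcp_pos': array([ 0.2374, -0.5778,  0.1915]), 'tool_rot': array([-3.1406, -0.0001,  0.3898]), 'force': array([ 0.3614,  0.1391, -0.3241]), 'wrist_torque': array([ 0.0202,  0.0023, -0.0348]), 'finger_gap': 0.08574317848284493}
```

View pics/scene0.png

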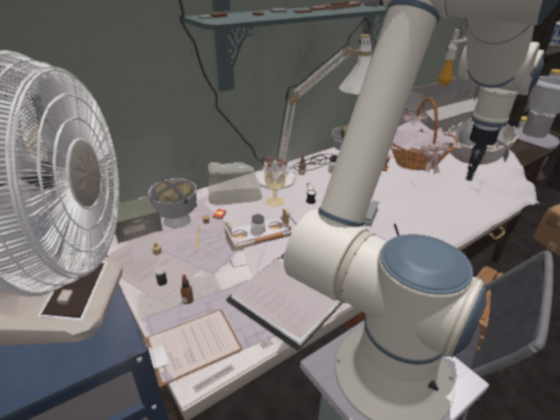

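View pics/top0.png

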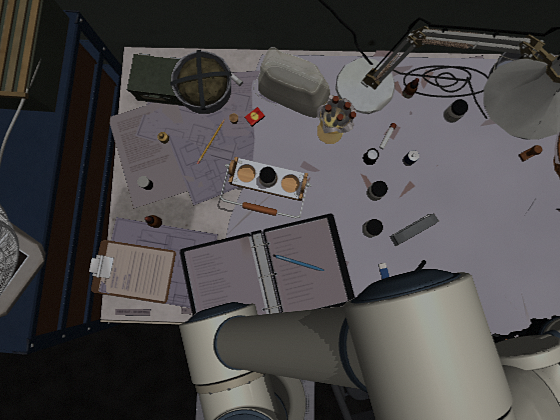

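```bash
python3 - <<'E'
import cv2
im=cv2.imread("pics/top0.png")
c=im[80:290,200:480]; cv2.imwrite("pics/z1.png",cv2.resize(c,None,fx=2.85,fy=2.85,interpolation=cv2.INTER_CUBIC))
im=cv2.imread("pics/scene0.png")
c=im[130:290,200:400]; cv2.imwrite("pics/z2.png",cv2.resize(c,None,fx=3.7,fy=3.7,interpolation=cv2.INTER_CUBIC))
E
```

```text
(no output)
```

View pics/z1.png

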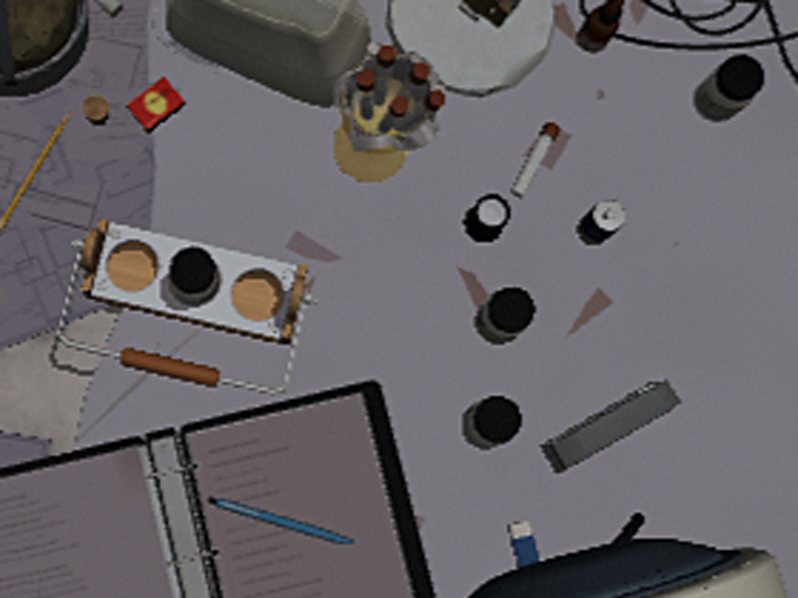

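View pics/z2.png

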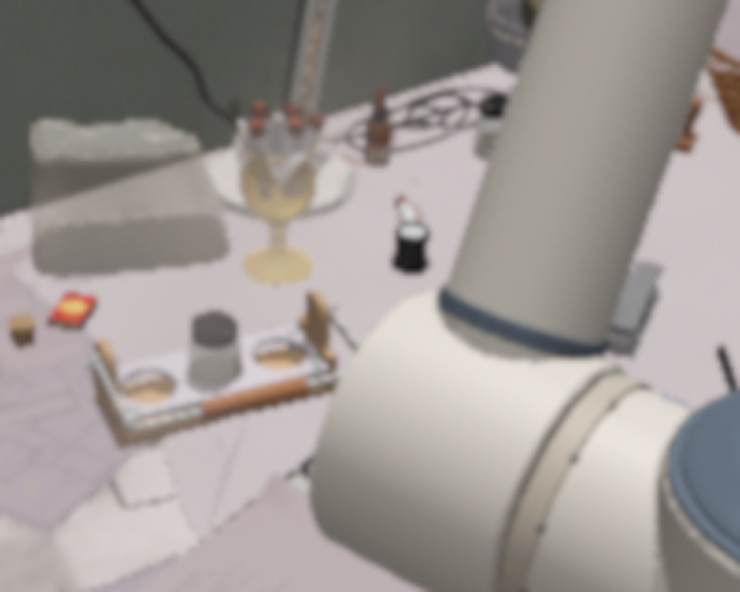

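```bash
cat > h.py <<'E'
import numpy as np,cv2
from plant import ctrl
np.set_printoptions(precision=4,suppress=True)
def ray(n,u,v,z):
    m=ctrl.camera_model(n);T=m["T"];d=T[:3,:3]@np.array([(u-m["cx"])/m["fx"],(v-m["cy"])/m["fy"],1.]);o=T[:3,3]
    return o+d*(z-o[2])/d[2]
def proj(n,p):
    m=ctrl.camera_model(n);T=m["T"];c=T[:3,:3].T@(np.array(p)-T[:3,3]);return np.array([m["cx"]+m["fx"]*c[0]/c[2],m["cy"]+m["fy"]*c[1]/c[2]])
def save(n,name,box=None,f=1):
    im=ctrl.grab_frame(n)[:,:,::-1].copy()
    cv2.imwrite(f"pics/{name}_raw.png",im)
    if box: im=im[box[1]:box[3],box[0]:box[2]]
    cv2.imwrite(f"pics/{name}.png",cv2.resize(im,None,fx=f,fy=f,interpolation=cv2.INTER_CUBIC)); return im
E
python3 - <<'E'
from h import *
im=cv2.imread("pics/top0.png")
a=cv2.resize(im[165:245,350:410],None,fx=7,fy=7,interpolation=cv2.INTER_NEAREST)
b=cv2.resize(im[150:220,220:315],None,fx=7,fy=7,interpolation=cv2.INTER_NEAREST)
cv2.imwrite("pics/a.png",np.clip(a.astype(float)*2,0,255).astype(np.uint8))
cv2.imwrite("pics/b.png",np.clip(b.astype(float)*1.5,0,255).astype(np.uint8))
g=im.max(axis=2)
for nm,(x0,y0,x1,y1) in dict(j1=(355,170,400,210),j2=(355,210,400,245),seat=(252,160,285,200)).items():
    for t in (30,40,50):
        m=(g[y0:y1,x0:x1]<t).astype(np.uint8)
        n,l,s,c=cv2.connectedComponentsWithStats(m); i=1+np.argmax(s[1:,4]); print(nm,t,s[i]+[x0,y0,0,0,0],c[i]+[x0,y0])
E
```

```text
j1 30 [371 181  17  16 201] [378.8408 188.2836]
j1 40 [371 181  17  16 210] [378.7143 188.4381]
j1 50 [371 181  17  16 210] [378.7143 188.4381]
j2 30 [366 219  17  16 212] [374.1274 226.7594]
j2 40 [366 219  17  17 220] [373.9545 226.8864]
j2 50 [363 219  20  18 254] [372.9961 227.3268]
seat 30 [260 167  16  16 198] [267.1515 174.5202]
seat 40 [260 167  16  16 203] [267.2315 174.6502]
seat 50 [259 167  17  16 208] [267.1058 174.75  ]
```

View pics/a.png

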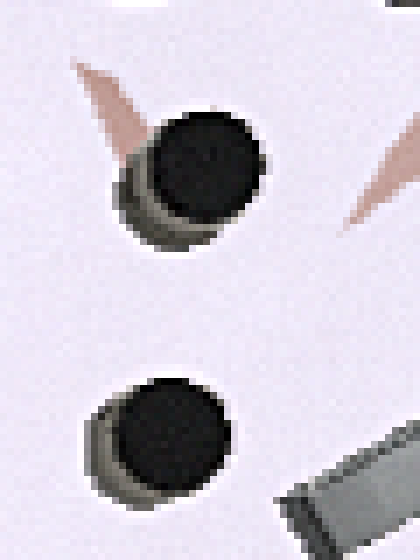

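View pics/b.png

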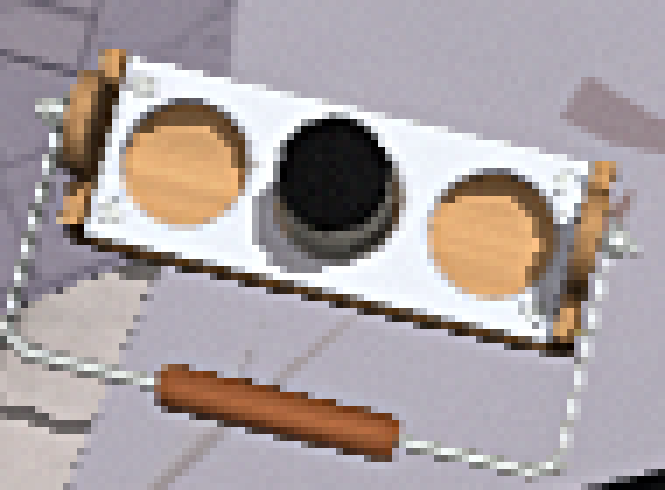

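```bash
cat > meas.py <<'E'
from h import *
def holes(im,boxes):
    out=[]
    h=cv2.cvtColor(im,cv2.COLOR_BGR2HSV)
    for (x0,y0,x1,y1) in boxes:
        s=h[y0:y1,x0:x1,1]; m=(s>60).astype(np.uint8)
        n,l,st,c=cv2.connectedComponentsWithStats(m); i=1+np.argmax(st[1:,4])
        cs,_=cv2.findContours((l==i).astype(np.uint8),cv2.RETR_EXTERNAL,cv2.CHAIN_APPROX_NONE)
        k=max(cs,key=len); e=cv2.fitEllipse(k); out.append((st[i]+[x0,y0,0,0,0],c[i]+[x0,y0],np.array(e[0])+[x0,y0],e[1]))
    return out
E
python3 - <<'E'
from meas import *
im=cv2.imread("pics/top0.png")
H=holes(im,[(235,162,257,184),(280,173,299,194)])
ps=[]
for r in H: print(r); ps.append(ray("top",*r[2],.034))
print("wells",ps,np.linalg.norm(ps[0]-ps[1]),"mid",(ps[0]+ps[1])/2)
d=ps[0]-ps[1]; print("carrier yaw",np.arctan2(-d[0],d[1]))
print("seat",ray("top",267.2,174.6,.079))
for p in((378.75,188.4),(374,226.8)): print("jar",ray("top",*p,.067))
h=cv2.cvtColor(im,cv2.COLOR_BGR2HSV)
m=((h[...,1]>140)&(h[...,0]<15)).astype(np.uint8); m[:200]=0;m[218:]=0;m[:,:235]=0;m[:,285:]=0
cs,_=cv2.findContours(m,cv2.RETR_EXTERNAL,cv2.CHAIN_APPROX_NONE);k=max(cs,key=cv2.contourArea);print(cv2.minAreaRect(k))
c=cv2.minAreaRect(k)[0];print("grip",ray("top",*c,.07))
for n,p,z in (("film/loupe",(370,154),.05),("",(412,154),.045),("stapler0",(391,243),.03),("stapler1",(437,216),.03),("eraser",(384,270),.012),("binder",(334,217),.02),("glass",(337,105),.1),("jarback",(459,107),.07),("pen",(388,135),.01)): print(n,ray("top",*p,z))
print(proj("scene",ray("top",378.8,188.4,.067)),proj("scene",ray("top",374,226.8,.067)),proj("scene",ray("top",267.2,174.6,.086)))
E
```

```text
(array([238, 165,  17,  17, 243]), array([246.0494, 173.0494]), array([246.0453, 173.0453]), (16.32900619506836, 17.11005401611328))
(array([281, 175,  18,  17, 248]), array([289.8226, 183.0726]), array([289.8002, 183.0758]), (16.645158767700195, 17.1800537109375))
wells [array([0.6233, 0.0451, 0.034 ]), array([ 0.5975, -0.0796,  0.034 ])] 0.12726833541753663 mid [ 0.6104 -0.0173  0.034 ]
carrier yaw -0.20342536438194145
seat [ 0.6104 -0.0169  0.079 ]
jar [ 0.5825 -0.3222  0.067 ]
jar [ 0.4768 -0.3088  0.067 ]
((259.32354736328125, 208.20591735839844), (34.1975212097168, 6.063390254974365), 14.03624439239502)
grip [0.5186 0.0019 0.07  ]
film/loupe [ 0.6833 -0.3021  0.05  ]
 [ 0.6876 -0.4207  0.045 ]
stapler0 [ 0.4371 -0.363   0.03  ]
stapler1 [ 0.5158 -0.4912  0.03  ]
eraser [ 0.3629 -0.3473  0.012 ]
binder [ 0.5064 -0.2064  0.02  ]
glass [ 0.8054 -0.2026  0.1   ]
jarback [ 0.8192 -0.5463  0.07  ]
pen [ 0.7525 -0.3623  0.01  ]
[331.7761 197.695 ] [349.198  212.2658] [257.8657 216.8286]
```

```bash
cat >> h.py <<'E'
from scipy.spatial.transform import Rotation as Ro
def delta(p,yaw):
    s=ctrl.sense();R=Ro.from_euler('xyz',s["tool_rot"]);T=Ro.from_euler('xyz',[np.pi,0,yaw])
    print("t",s["time"],"tcp",s["tcp_pos"],"rpy",s["tool_rot"],"q",s["q"],"F",s["force"],"gap",s["finger_gap"])
    d=R.inv().apply(np.array(p)-s["tcp_pos"]); r=(R.inv()*T).as_rotvec(); print("shift",d,"rot",r)
YAW=1.3674
E
python3 - <<'E'
from h import *
delta([.4768,-.3088,.150],YAW)
E
```

```text
t 0.1 tcp [ 0.2374 -0.5778  0.1915] rpy [-3.1406 -0.0001  0.3898] q [-1.2765  0.4941  1.346   0.      1.3025 -0.0955] F [ 0.3614  0.1391 -0.3241] gap 0.08574317848284493
shift [ 0.3237 -0.1578  0.0417] rot [-0.0009 -0.0006 -0.9776]
```

Emit:
servo_tool --increments '[0.027,-0.0132,0,0,0,-0.0815,0.085,0.054,-0.0263,0,0,0,-0.163,0.085,0.081,-0.0395,0,0,0,-0.2445,0.085,0.108,-0.0526,0,0,0,-0.326,0.085,0.135,-0.0658,0.005,0,0,-0.4075,0.085,0.162,-0.0789,0.01,0,0,-0.489,0.085,0.189,-0.0921,0.015,0,0,-0.5705,0.085,0.216,-0.1052,0.02,0,0,-0.652,0.085,0.243,-0.1184,0.025,0,0,-0.7335,0.085,0.27,-0.1315,0.03,0,0,-0.815,0.085,0.297,-0.1447,0.035,0,0,-0.8965,0.085,0.315,-0.1535,0.04,0,0,-0.95,0.085,0.3237,-0.1578,0.0417,0,0,-0.9776,0.085,0.3237,-0.1578,0.0417,0,0,-0.9776,0.085,0.3237,-0.1578,0.0417,0,0,-0.9776,0.085]'

```text
time: 1.35
tcp_pos: [0.4768, -0.3093, 0.1502]
tool_rot: [-3.141, 0.0, 1.367]
force: [-0.3, -0.5, -0.8]
finger_gap: 0.085
```

```bash
python3 - <<'E'
from h import *
save("top","t1",(200,80,480,290),2.85);save("scene","s1",(200,130,400,290),3.7)
delta([.4768,-.3088,.026],YAW)
E
```

```text
t 1.45 tcp [ 0.4764 -0.3101  0.1504] rpy [3.1415 0.0003 1.3653] q [-0.6819  0.4588  1.5394 -0.0003  1.1432 -0.4763] F [ 0.1694 -0.1522 -0.2908] gap 0.08508023722961039
shift [0.0014 0.0001 0.1244] rot [ 0.0001  0.0003 -0.0021]
```

View pics/t1.png

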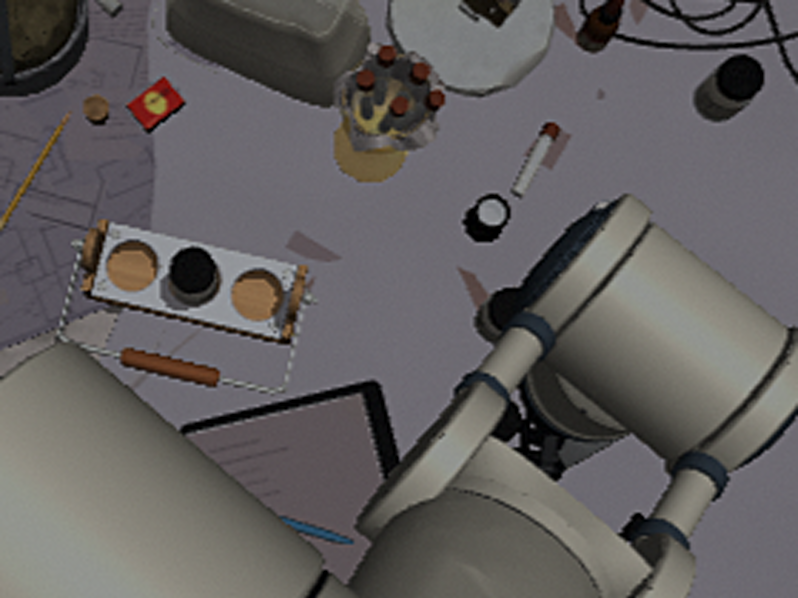

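View pics/s1.png

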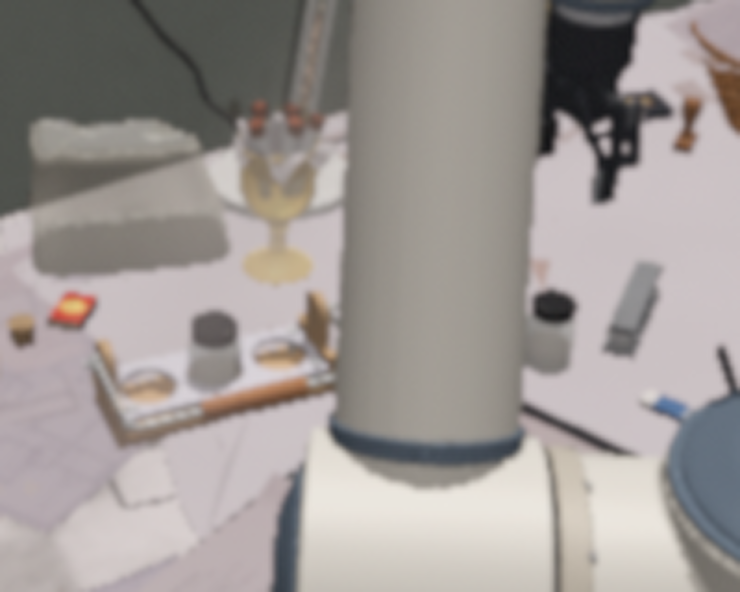

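Emit:
servo_tool --increments '[0.0003,0,0.02,0,0,0,0.085,0.0003,0,0.04,0,0,0,0.085,0.0003,0,0.06,0,0,0,0.085,0.0003,0,0.08,0,0,0,0.085,0.0003,0,0.1,0,0,0,0.085,0.0003,0,0.115,0,0,0,0.085,0.0003,0,0.124,0,0,0,0.085,0.0003,0,0.124,0,0,0,0.085,0.0003,0,0.124,0,0,0,0.04,0.0003,0,0.124,0,0,0,0.04,0.0003,0,0.124,0,0,0,0.04,0.0003,0,0.124,0,0,0,0.04,0.0003,0,0.124,0,0,0,0.04,0.0003,0,0.124,0,0,0,0.04,0.0003,0,0.124,0,0,0,0.04,0.0003,0,0.124,0,0,0,0.04]' --squeeze 30

```text
time: 2.78
tcp_pos: [0.4775, -0.3094, 0.0274]
tool_rot: [3.14, 0.001, 1.368]
force: [-3.6, -0.0, 9.3]
finger_gap: 0.041
```

```bash
python3 - <<'E'
from h import *
save("top","t2",(330,140,430,260),5);save("scene","s2",(300,130,400,290),3.7)
delta([.5975,-.0796,.13],YAW)
delta([.6233,.0451,.13],YAW)
E
```

```text
t 2.8833 tcp [ 0.4775 -0.3094  0.0274] rpy [3.14   0.001  1.3675] q [-0.6797  0.6241  1.6515 -0.0003  0.864  -0.4762] F [-0.8049  0.2358  9.5832] gap 0.04112289824451029
shift [ 0.2492  0.0713 -0.1027] rot [0.0016 0.001  0.0001]
t 2.8833 tcp [ 0.4775 -0.3094  0.0274] rpy [3.14   0.001  1.3675] q [-0.6797  0.6241  1.6515 -0.0003  0.864  -0.4762] F [-0.8049  0.2358  9.5832] gap 0.04112289824451029
shift [ 0.3765  0.0714 -0.1029] rot [0.0016 0.001  0.0001]
```

View pics/s2.png

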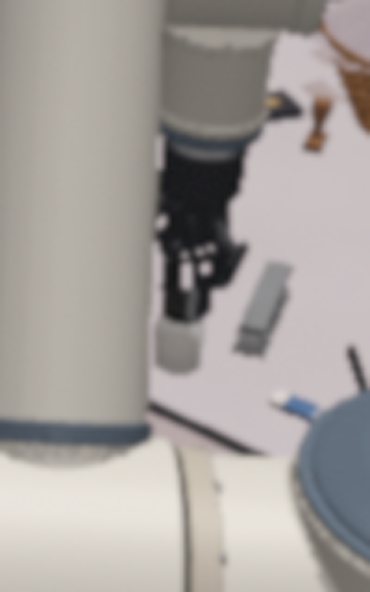

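```bash
python3 - <<'E'
from h import *
im=cv2.imread("pics/s2_raw.png")[180:240,325:375]
cv2.imwrite("pics/s2z.png",cv2.resize(im,None,fx=10,fy=10,interpolation=cv2.INTER_CUBIC))
o=np.array([325,180])
for p in ([.45,-.303,.03],[.45,-.303,.06],[.4768,-.3088,0],[.4768,-.3088,.074],[.5035,-.3145,.03],[.5035,-.3145,.06]): print(p,(proj("scene",p)-o)*10)
E
```

```text
[0.45, -0.303, 0.03] [271.5279 451.8669]
[0.45, -0.303, 0.06] [281.9441 381.3691]
[0.4768, -0.3088, 0] [220.417  477.5209]
[0.4768, -0.3088, 0.074] [244.2907 306.0975]
[0.5035, -0.3145, 0.03] [189.5507 368.1764]
[0.5035, -0.3145, 0.06] [198.6515 298.7902]
```

View pics/s2z.png

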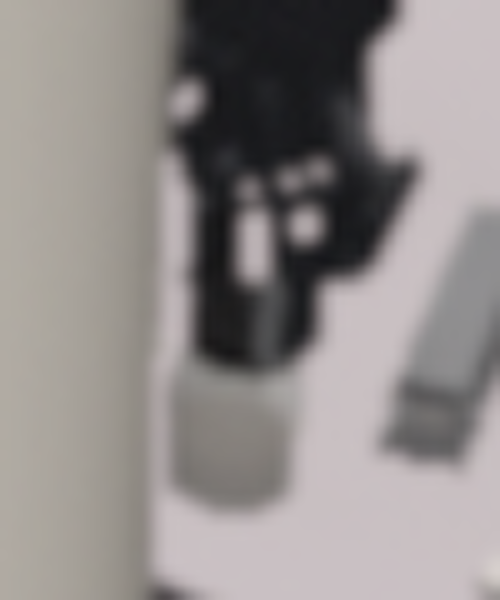

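View pics/t2.png

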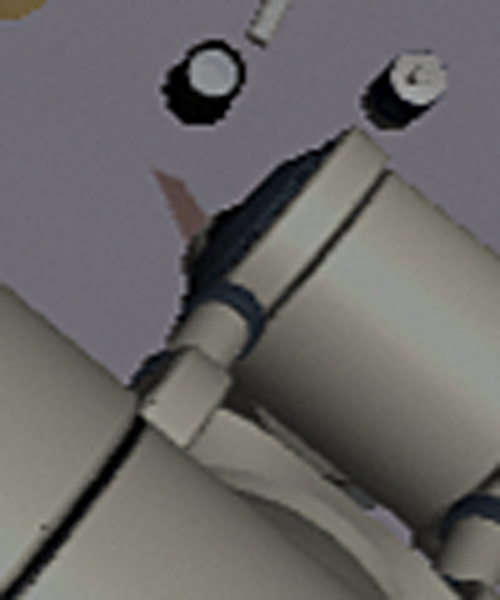

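```bash
python3 - <<'E'
from h import *
for z in (.15,.163,.18,.2): print(z,proj("scene",[.428,-.299,z]),proj("scene",[.5255,-.3187,z]))
im=cv2.imread("pics/s1_raw.png")[110:230,320:400]
cv2.imwrite("pics/s1z.png",cv2.resize(im,None,fx=5,fy=5,interpolation=cv2.INTER_CUBIC))
E
```

```text
0.15 [360.4064 199.2019] [344.1812 184.956 ]
0.163 [360.9321 195.8165] [344.5889 181.6838]
0.18 [361.6288 191.3301] [345.1287 177.3506]
0.2 [362.462  185.9638] [345.7738 172.1724]
```

View pics/s1z.png

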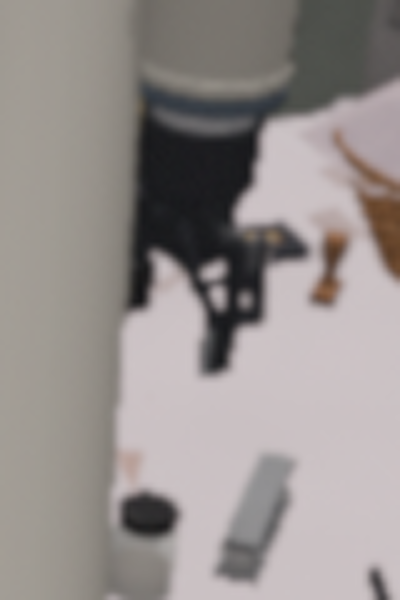

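Emit:
servo_tool --increments '[0,0,0,0,0,0,0.085,0,0,0,0,0,0,0.085,0,0,0,0,0,0,0.085,0,0,0,0,0,0,0.085,0,0,0,0,0,0,0.085,0,0,0,0,0,0,0.085]'

```text
time: 3.38
tcp_pos: [0.477, -0.3088, 0.0262]
tool_rot: [-3.141, -0.0, 1.367]
force: [-0.4, -0.3, -0.6]
finger_gap: 0.0847
```

```bash
python3 - <<'E'
from h import *
save("scene","s3",(310,150,390,240),8)
delta([.4768,-.3088,.0],YAW)
o=np.array([310,150])
for z in (.02,.04,.05,.06,.07,.08): print(z,(proj("scene",[.428,-.299,z])-o)*8,(proj("scene",[.5255,-.3187,z])-o)*8)
E
```

```text
t 3.4333 tcp [ 0.477  -0.3088  0.0262] rpy [-3.1415 -0.0001  1.3674] q [-0.6796  0.6259  1.6524  0.      0.8634 -0.4763] F [ 0.4142 -0.0791 -0.1426] gap 0.08515880991458694
shift [-0.0001 -0.0002  0.0262] rot [-0.0001 -0.0001  0.    ]
0.02 [363.7088 648.2667] [242.6822 526.6206]
0.04 [369.5104 610.9044] [247.2081 490.2908]
0.05 [372.4481 591.9863] [249.4982 471.9078]
0.06 [375.4106 572.9075] [251.8068 453.377 ]
0.07 [378.3985 553.6659] [254.134  434.6968]
0.08 [381.4119 534.2594] [256.48   415.8652]
```

View pics/s3.png

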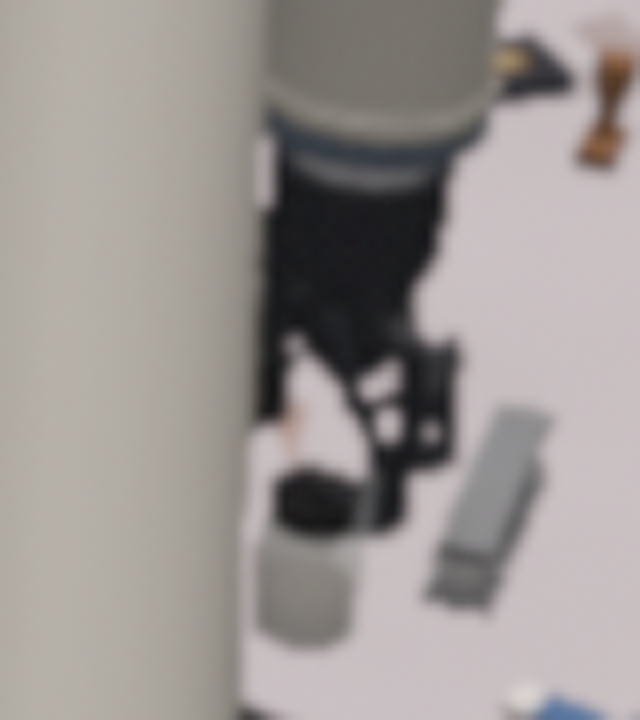

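Emit:
servo_tool --increments '[0,0,0.008,0,0,0,0.085,0,0,0.016,0,0,0,0.085,0,0,0.024,0,0,0,0.085,0,0,0.03,0,0,0,0.085,0,0,0.036,0,0,0,0.085,0,0,0.036,0,0,0,0.085,0,0,0.036,0,0,0,0.085]'

```text
time: 4.02
tcp_pos: [0.4767, -0.3087, -0.0102]
tool_rot: [-3.141, -0.0, 1.367]
force: [-0.9, 0.6, 1.4]
finger_gap: 0.0847
```

```bash
python3 - <<'E'
from h import *
save("scene","s4",(310,150,390,240),8)
delta([.4768,-.3088,-.01],YAW)
E
```

```text
t 4.0667 tcp [ 0.477  -0.3089 -0.0098] rpy [-3.1414 -0.0001  1.3674] q [-0.6797  0.6824  1.6726 -0.      0.7867 -0.4763] F [-0.4616  0.2149  0.468 ] gap 0.08473142200836838
shift [ 0.     -0.0002  0.0002] rot [-0.0001 -0.0001  0.    ]
```

View pics/s4.png

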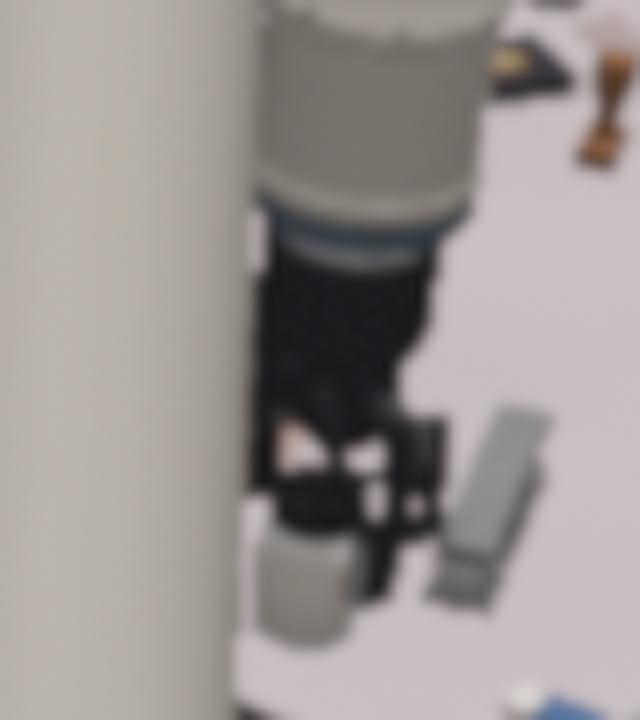

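Emit:
servo_tool --increments '[0,0,0,0,0,0,0.04,0,0,0,0,0,0,0.04,0,0,0,0,0,0,0.04,0,0,0,0,0,0,0.04,0,0,0,0,0,0,0.04,0,0,0,0,0,0,0.04,0,0,0,0,0,0,0.04]' --squeeze 30

```text
time: 4.65
tcp_pos: [0.4772, -0.309, -0.0092]
tool_rot: [3.141, 0.0, 1.367]
force: [-1.0, 0.7, 7.2]
finger_gap: 0.0465
```

```bash
python3 - <<'E'
from h import *
save("scene","s5",(310,150,390,240),8)
delta([.6233,.0451,.11],YAW)
E
```

```text
t 4.7 tcp [ 0.4772 -0.309  -0.0092] rpy [3.1409 0.0004 1.3674] q [-0.6797  0.6813  1.6726  0.      0.7869 -0.4763] F [-2.1651  0.4309  6.5552] gap 0.04618069073035179
shift [ 0.3763  0.0716 -0.1193] rot [0.0007 0.0004 0.    ]
```

View pics/s5.png

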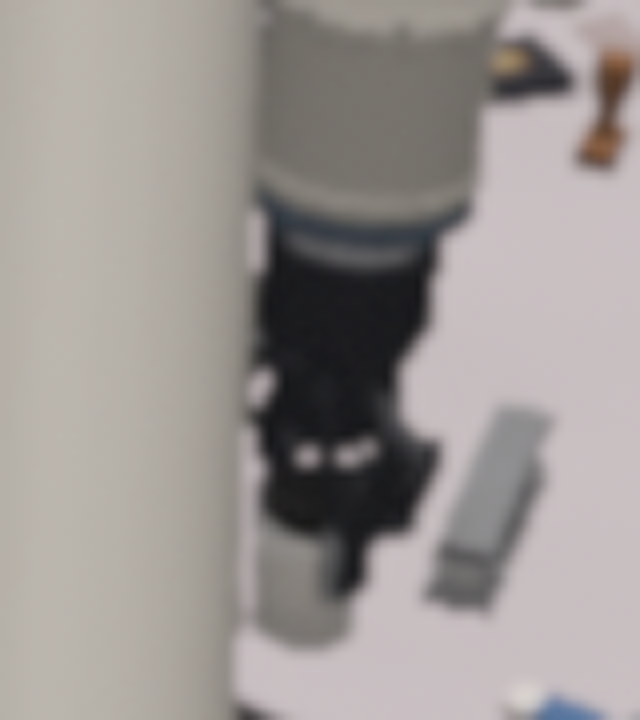

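Emit:
servo_tool --increments '[0,0,-0.015,0,0,0,0.04,0,0,-0.04,0,0,0,0.04,0,0,-0.065,0,0,0,0.04,0.01,0.002,-0.09,0,0,0,0.04,0.03,0.006,-0.11,0,0,0,0.04,0.06,0.0115,-0.12,0,0,0,0.04,0.09,0.0172,-0.12,0,0,0,0.04,0.12,0.023,-0.12,0,0,0,0.04,0.15,0.0287,-0.12,0,0,0,0.04,0.18,0.0344,-0.12,0,0,0,0.04,0.21,0.0401,-0.12,0,0,0,0.04,0.24,0.0459,-0.12,0,0,0,0.04,0.27,0.0516,-0.12,0,0,0,0.04,0.3,0.0573,-0.12,0,0,0,0.04,0.33,0.063,-0.12,0,0,0,0.04,0.355,0.0678,-0.12,0,0,0,0.04,0.37,0.0707,-0.12,0,0,0,0.04,0.3762,0.0718,-0.12,0,0,0,0.04,0.3762,0.0718,-0.12,0,0,0,0.04,0.3762,0.0718,-0.12,0,0,0,0.04]'

```text
time: 6.37
tcp_pos: [0.6229, 0.0444, 0.1101]
tool_rot: [-3.141, 0.0, 1.367]
force: [-0.8, -0.3, -1.5]
finger_gap: 0.0464
```

```bash
python3 - <<'E'
from h import *
save("top","t6",(200,100,340,240),4);save("scene","s6",(200,130,300,250),6)
delta([.6233,.0451,.002],YAW)
o=np.array([200,130])
for p in ([.6233,.0451,.120],[.6233,.0451,.12+.074],[.6233,.0451,.034]): print((proj("scene",p)-o)*6)
E
```

```text
t 6.4667 tcp [0.6229 0.0438 0.1102] rpy [-3.1412  0.0004  1.3664] q [-0.0252  0.577   1.4389 -0.0003  1.1261  0.1794] F [ 0.4096 -0.1193 -2.1468] gap 0.04623074015645833
shift [0.0014 0.0002 0.1082] rot [-0.0004  0.0004 -0.001 ]
[233.303  493.6367]
[227.0088 375.2812]
[240.1113 621.6593]
```

View pics/t6.png

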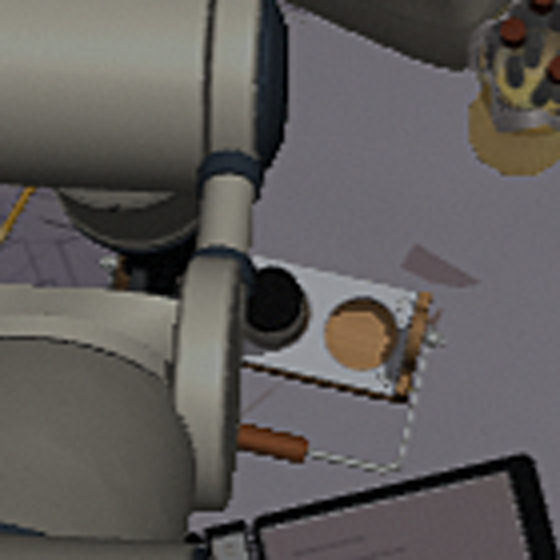

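View pics/s6.png

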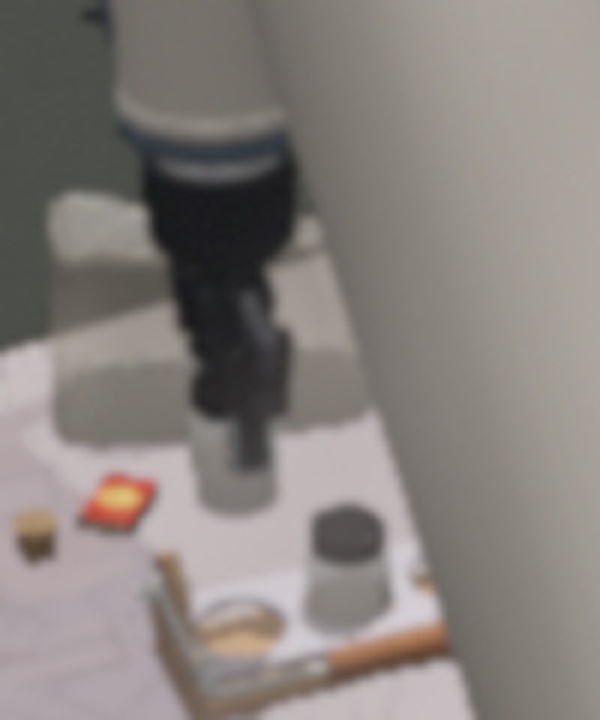

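Emit:
servo_tool --increments '[0,0,0.015,0,0,0,0.04,0,0,0.03,0,0,0,0.04,0,0,0.045,0,0,0,0.04,0,0,0.06,0,0,0,0.04,0,0,0.07,0,0,0,0.04,0,0,0.078,0,0,0,0.04,0,0,0.078,0,0,0,0.04,0,0,0.078,0,0,0,0.04]'

```text
time: 7.13
tcp_pos: [0.6233, 0.0447, 0.0324]
tool_rot: [-3.141, 0.0, 1.367]
force: [-0.9, -0.1, -1.9]
finger_gap: 0.0464
```

```bash
python3 - <<'E'
from h import *
save("scene","s7",(210,170,290,260),8)
delta([.6233,.0451,.002],YAW)
E
```

```text
t 7.1833 tcp [0.6237 0.0448 0.0329] rpy [ 3.1409 -0.0001  1.3672] q [-0.0237  0.6744  1.5001 -0.      0.9664  0.18  ] F [-0.157   0.2026 -0.6265] gap 0.04604349657848063
shift [ 0.0002 -0.0005  0.0309] rot [ 0.0007 -0.0001 -0.0002]
```

View pics/s7.png

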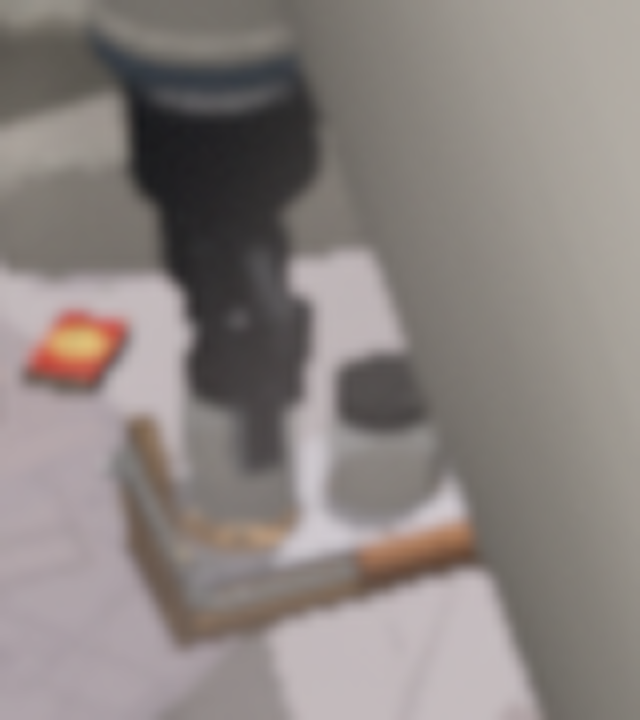

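Emit:
servo_tool --increments '[0,0,0.005,0,0,0,0.04,0,0,0.01,0,0,0,0.04,0,0,0.015,0,0,0,0.04,0,0,0.02,0,0,0,0.04,0,0,0.025,0,0,0,0.04,0,0,0.029,0,0,0,0.04,0,0,0.029,0,0,0,0.04]'

```text
time: 7.77
tcp_pos: [0.6231, 0.0452, 0.0027]
tool_rot: [-3.141, 0.0, 1.367]
force: [0.4, -0.6, -1.1]
finger_gap: 0.0464
```

```bash
python3 - <<'E'
from h import *
save("scene","s8",(210,170,290,260),8)
delta([.6233,.0451,.002],YAW)
E
```

```text
t 7.8167 tcp [0.6232 0.0451 0.0029] rpy [-3.1412  0.      1.3675] q [-0.0232  0.7158  1.5177  0.      0.9085  0.1801] F [-0.1204 -0.6273 -0.7851] gap 0.04636865732198975
shift [-0.      0.0001  0.0009] rot [-0.0004  0.      0.0001]
```

View pics/s8.png

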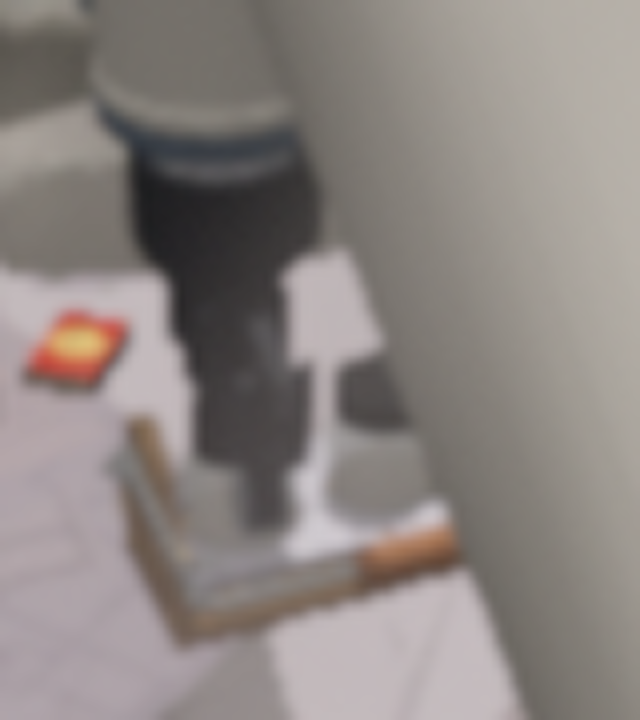

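Emit:
servo_tool --increments '[0,0,0.001,0,0,0,0.04,0,0,0.0013,0,0,0,0.04,0,0,0.0013,0,0,0,0.06,0,0,0.0013,0,0,0,0.085,0,0,0.0013,0,0,0,0.085,0,0,0.0013,0,0,0,0.085,0,0,0.0013,0,0,0,0.085,0,0,0.0013,0,0,0,0.085,0,0,-0.01,0,0,0,0.085,0,0,-0.03,0,0,0,0.085,0,0,-0.06,0,0,0,0.085,0,0,-0.09,0,0,0,0.085,0,0,-0.11,0,0,0,0.085,0,0,-0.11,0,0,0,0.085]'

```text
time: 8.98
tcp_pos: [0.6259, 0.045, 0.1187]
tool_rot: [3.135, -0.001, 1.367]
force: [1.4, -0.5, -0.1]
finger_gap: 0.0852
```

```bash
python3 - <<'E'
from h import *
save("scene","s9",(210,170,290,260),8)
delta([.5825,-.3222,.11],YAW)
E
```

```text
t 9.0333 tcp [0.6249 0.0451 0.1164] rpy [ 3.1368 -0.0008  1.3675] q [-0.0232  0.5701  1.4327 -0.      1.134   0.1801] F [ 0.2908 -0.5304 -1.5456] gap 0.08520231634758993
shift [-0.3683  0.0326  0.0062] rot [ 0.0048 -0.0008  0.0001]
```

View pics/s9.png

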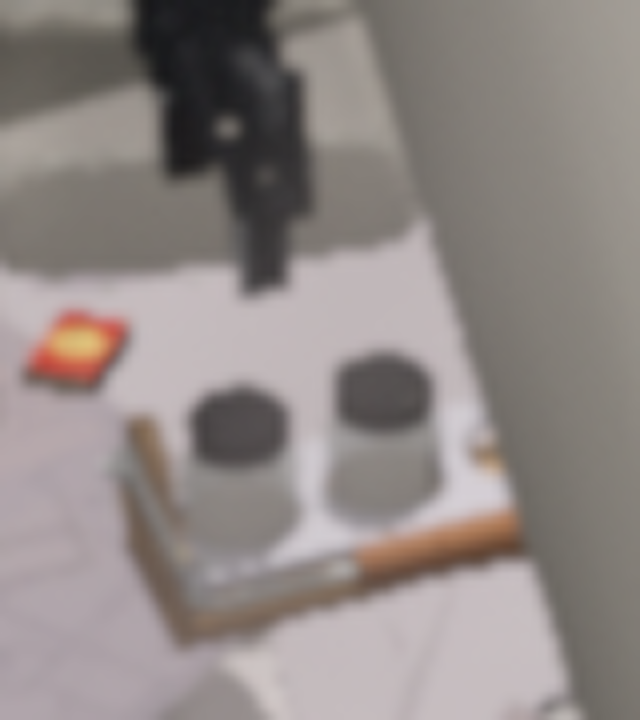

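Emit:
servo_tool --increments '[-0.01,0.0009,0,0,0,0,0.085,-0.03,0.0028,0,0,0,0,0.085,-0.06,0.0056,0,0,0,0,0.085,-0.09,0.0084,0,0,0,0,0.085,-0.12,0.0112,0,0,0,0,0.085,-0.15,0.014,0,0,0,0,0.085,-0.18,0.0168,0,0,0,0,0.085,-0.21,0.0196,0,0,0,0,0.085,-0.24,0.0224,0,0,0,0,0.085,-0.27,0.0252,0,0,0,0,0.085,-0.3,0.028,0,0,0,0,0.085,-0.33,0.0308,0,0,0,0,0.085,-0.355,0.0331,0,0,0,0,0.085,-0.368,0.0343,0,0,0,0,0.085,-0.368,0.0343,0,0,0,0,0.085,-0.368,0.0343,0,0,0,0,0.085,-0.368,0.0343,0,0,0,0,0.085]'

```text
time: 10.45
tcp_pos: [0.5822, -0.3212, 0.1127]
tool_rot: [-3.14, -0.001, 1.368]
force: [0.1, 0.4, 0.3]
finger_gap: 0.0854
```

```bash
python3 - <<'E'
from h import *
save("top","t10",(200,80,480,290),2.85);save("scene","s10",(200,130,400,290),3.7)
delta([.5825,-.3222,-.01],YAW)
im=cv2.imread("pics/scene0.png")
E
```

```text
t 10.55 tcp [ 0.5826 -0.321   0.1131] rpy [-3.1409 -0.0004  1.3686] q [-0.5933  0.6263  1.3257  0.0001  1.1904 -0.3912] F [-0.5074 -0.0351  0.0141] gap 0.08480528475200542
shift [-0.0013  0.0002  0.1231] rot [-0.0007 -0.0004  0.0012]
```

View pics/t10.png

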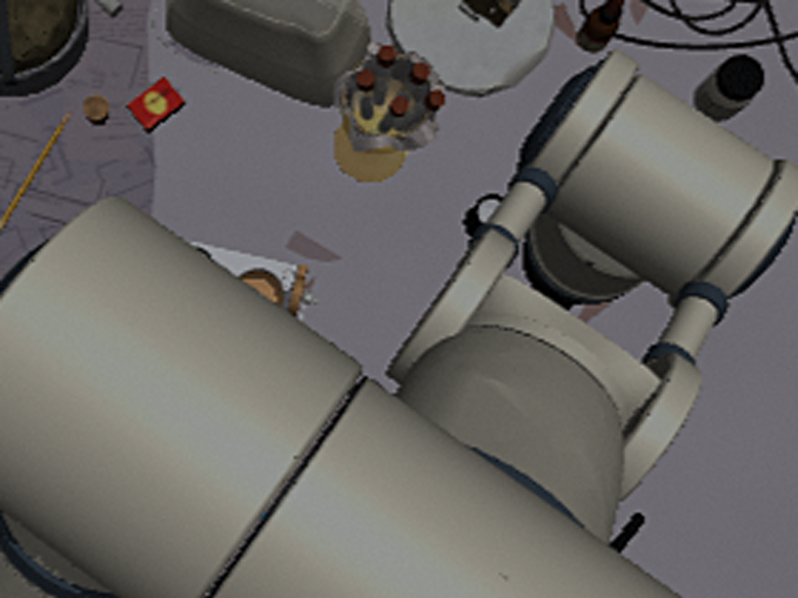

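View pics/s10.png

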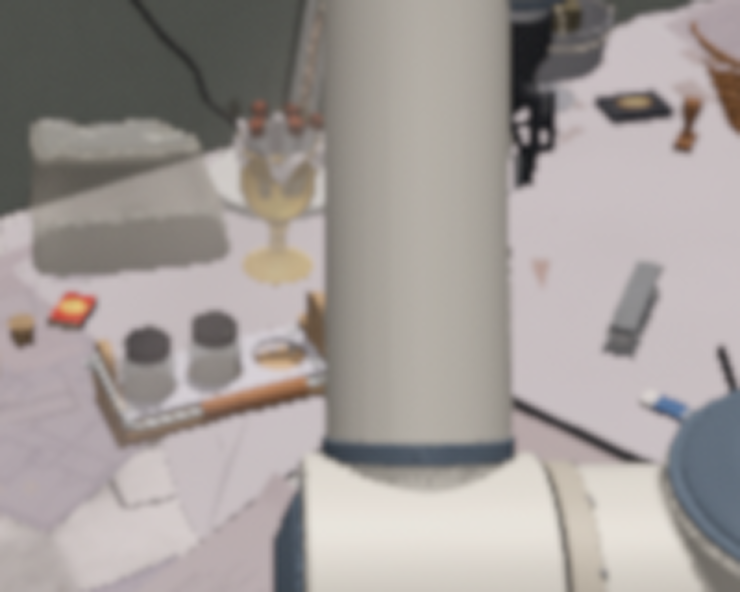

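Emit:
servo_tool --increments '[-0.0008,0,0.02,0,0,0,0.085,-0.0008,0,0.04,0,0,0,0.085,-0.0008,0,0.06,0,0,0,0.085,-0.0008,0,0.08,0,0,0,0.085,-0.0008,0,0.1,0,0,0,0.085,-0.0008,0,0.115,0,0,0,0.085,-0.0008,0,0.1225,0,0,0,0.085,-0.0008,0,0.1225,0,0,0,0.085,-0.0008,0,0.1225,0,0,0,0.085,-0.0008,0,0.1225,0,0,0,0.04,-0.0008,0,0.1225,0,0,0,0.04,-0.0008,0,0.1225,0,0,0,0.04,-0.0008,0,0.1225,0,0,0,0.04,-0.0008,0,0.1225,0,0,0,0.04,-0.0008,0,0.1225,0,0,0,0.04,-0.0008,0,0.1225,0,0,0,0.04]' --squeeze 30

```text
time: 11.88
tcp_pos: [0.5829, -0.3233, -0.0081]
tool_rot: [3.14, 0.0, 1.367]
force: [-1.1, 1.2, 9.1]
finger_gap: 0.0459
```

```bash
python3 - <<'E'
from h import *
delta([.5975,-.0796,.11],YAW)
E
```

```text
t 11.8833 tcp [ 0.5829 -0.3233 -0.0081] rpy [3.1403 0.0005 1.3673] q [-0.596   0.7727  1.4106  0.0001  0.957  -0.3926] F [-1.115   1.1516  9.0871] gap 0.04586876125681117
shift [ 0.2416 -0.0348 -0.1183] rot [ 0.0013  0.0005 -0.0001]
```

Emit:
servo_tool --increments '[0,0,-0.015,0,0,0,0.04,0,0,-0.04,0,0,0,0.04,0,0,-0.065,0,0,0,0.04,0.01,-0.0014,-0.09,0,0,0,0.04,0.03,-0.0043,-0.11,0,0,0,0.04,0.06,-0.0086,-0.12,0,0,0,0.04,0.09,-0.0129,-0.12,0,0,0,0.04,0.12,-0.0173,-0.12,0,0,0,0.04,0.15,-0.0216,-0.12,0,0,0,0.04,0.18,-0.0259,-0.12,0,0,0,0.04,0.21,-0.0302,-0.12,0,0,0,0.04,0.23,-0.0331,-0.12,0,0,0,0.04,0.2406,-0.0346,-0.12,0,0,0,0.04,0.2406,-0.0346,-0.12,0,0,0,0.04,0.2406,-0.0346,-0.12,0,0,0,0.04,0.2406,-0.0346,-0.12,0,0,0,0.04]'

```text
time: 13.22
tcp_pos: [0.5973, -0.0814, 0.1109]
tool_rot: [3.141, 0.0, 1.367]
force: [0.0, 0.3, -0.7]
finger_gap: 0.046
```

```bash
python3 - <<'E'
from h import *
save("scene","s11",(220,130,320,250),6); save("top","t11",(200,100,340,240),4)
delta([.5975,-.0796,.002],YAW)
o=np.array([220,130])
for p in ([.5975,-.0796,.120],[.5975,-.0796,.034]): print((proj("scene",p)-o)*6)
E
```

```text
t 13.3167 tcp [ 0.5972 -0.0816  0.1108] rpy [3.1414 0.0002 1.3662] q [-0.2347  0.549   1.4956 -0.0002  1.0968 -0.03  ] F [-0.8423  1.0614 -1.3094] gap 0.045924128075972875
shift [ 0.002  -0.0001  0.1088] rot [ 0.0002  0.0002 -0.0012]
[332.5125 443.9702]
[331.2059 569.5289]
```

View pics/s11.png

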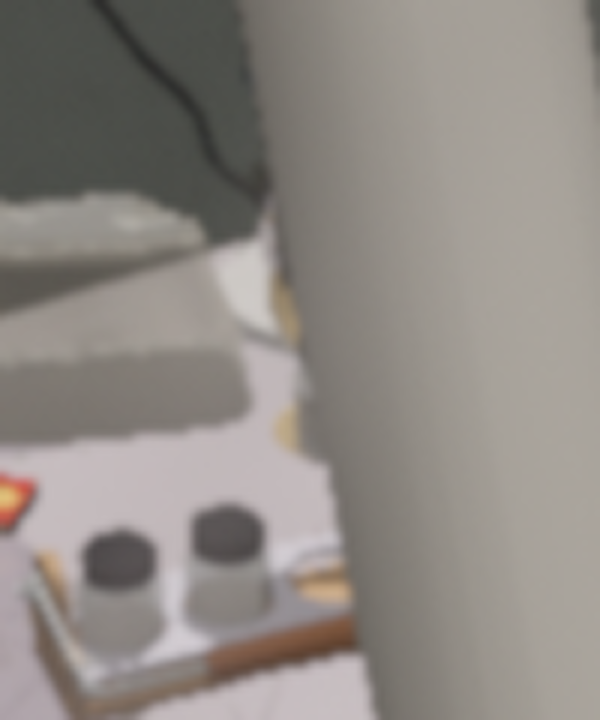

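View pics/t11.png

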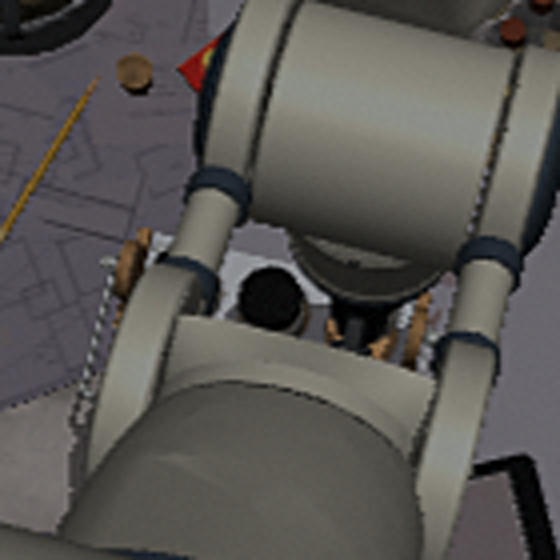

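Emit:
servo_tool --increments '[0,0,0.015,0,0,0,0.04,0,0,0.03,0,0,0,0.04,0,0,0.045,0,0,0,0.04,0,0,0.06,0,0,0,0.04,0,0,0.07,0,0,0,0.04,0,0,0.077,0,0,0,0.04,0,0,0.077,0,0,0,0.04,0,0,0.077,0,0,0,0.04]'

```text
time: 13.98
tcp_pos: [0.5972, -0.0807, 0.0339]
tool_rot: [-3.142, 0.0, 1.367]
force: [0.2, -0.6, -0.5]
finger_gap: 0.0458
```

```bash
python3 - <<'E'
from h import *
save("scene","s12",(240,170,320,260),8)
delta([.5975,-.0806,.002],YAW)
o=np.array([240,170])
for p in ([.5975,-.0796,.044],[.5975,-.0796,.034],[.5975+.0225,-.0796+.012,.044]): print((proj("scene",p)-o)*8)
E
```

```text
t 14.0333 tcp [ 0.5975 -0.0807  0.0343] rpy [3.1409 0.     1.3671] q [-0.2333  0.6487  1.5582  0.      0.9339 -0.0296] F [ 0.2139 -0.5952 -1.373 ] gap 0.04584395972127962
shift [ 0.0001 -0.0001  0.0323] rot [ 0.0007  0.     -0.0003]
[281.804  420.5271]
[281.6079 439.3719]
[229.1659 404.4322]
```

View pics/s12.png

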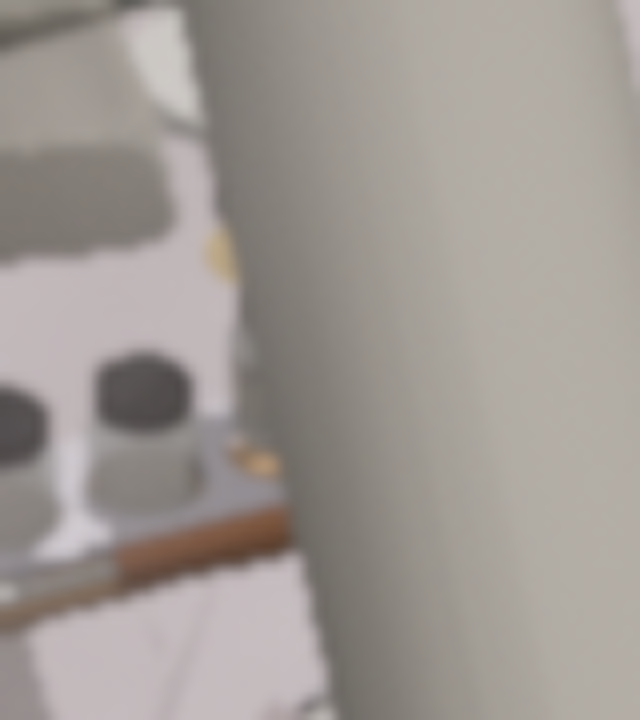

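Emit:
servo_tool --increments '[0,0,0.005,0,0,0,0.04,0,0,0.01,0,0,0,0.04,0,0,0.015,0,0,0,0.04,0,0,0.02,0,0,0,0.04,0,0,0.025,0,0,0,0.04,0,0,0.03,0,0,0,0.04,0,0,0.03,0,0,0,0.04]'

```text
time: 14.62
tcp_pos: [0.5973, -0.0804, 0.0033]
tool_rot: [3.141, 0.0, 1.367]
force: [0.0, 0.7, -0.8]
finger_gap: 0.0465
```

```bash
python3 - <<'E'
from h import *
save("scene","s13",(240,170,320,260),8)
delta([.5975,-.0806,.002],YAW)
E
```

```text
t 14.6667 tcp [ 0.5971 -0.0804  0.0034] rpy [-3.1415 -0.      1.3674] q [-0.2329  0.6933  1.577  -0.      0.8715 -0.0295] F [ 0.0055 -0.7205 -1.7261] gap 0.04574520866278669
shift [-0.0001  0.0004  0.0014] rot [-0.0001 -0.     -0.    ]
```

View pics/s13.png

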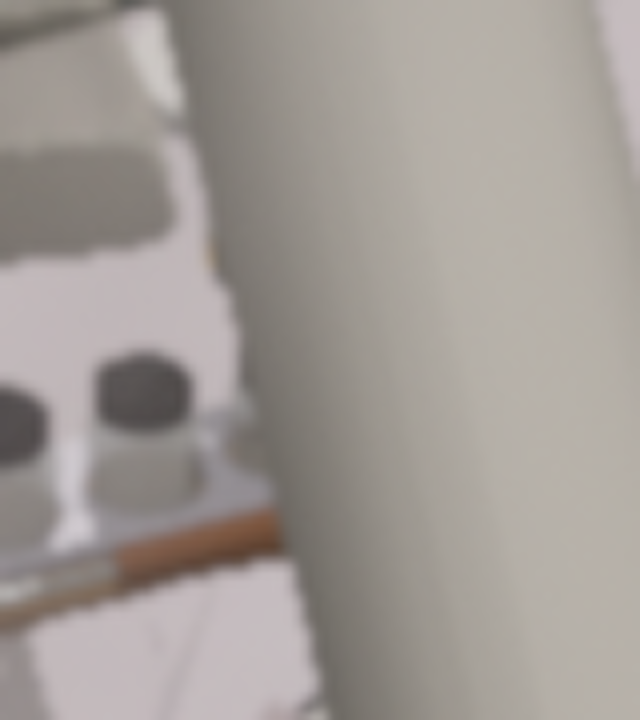

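Emit:
servo_tool --increments '[0,0,0.001,0,0,0,0.04,0,0,0.0015,0,0,0,0.04,0,0,0.0015,0,0,0,0.06,0,0,0.0015,0,0,0,0.085,0,0,0.0015,0,0,0,0.085,0,0,0.0015,0,0,0,0.085,0,0,0.0015,0,0,0,0.085,0,0,0.0015,0,0,0,0.085,0,0,-0.01,0,0,0,0.085,0,0,-0.03,0,0,0,0.085,0,0,-0.06,0,0,0,0.085,0,0,-0.09,0,0,0,0.085,0,0,-0.11,0,0,0,0.085,0,0,-0.11,0,0,0,0.085]'

```text
time: 15.83
tcp_pos: [0.5995, -0.0809, 0.119]
tool_rot: [3.135, 0.0, 1.367]
force: [0.7, 0.1, 0.8]
finger_gap: 0.085
```

```bash
python3 - <<'E'
from h import *
save("scene","s14",(210,160,310,260),6)
save("top","t14",(200,100,340,240),4)
# grip target
yw=-0.2034; C=np.array([.6104,-.0173]); X=np.array([np.cos(yw),np.sin(yw)])
print("grip pred",C-.095*X)
delta([.518,.0019,.11],YAW)
E
```

```text
grip pred [0.5174 0.0019]
t 15.9333 tcp [ 0.5976 -0.0805  0.1151] rpy [3.1395 0.0001 1.3674] q [-0.2329  0.5433  1.4925 -0.      1.1037 -0.0295] F [-0.1221 -0.1427 -0.6425] gap 0.0848033527851417
shift [ 0.0647 -0.0946  0.0049] rot [ 0.0021  0.0001 -0.    ]
```

View pics/s14.png

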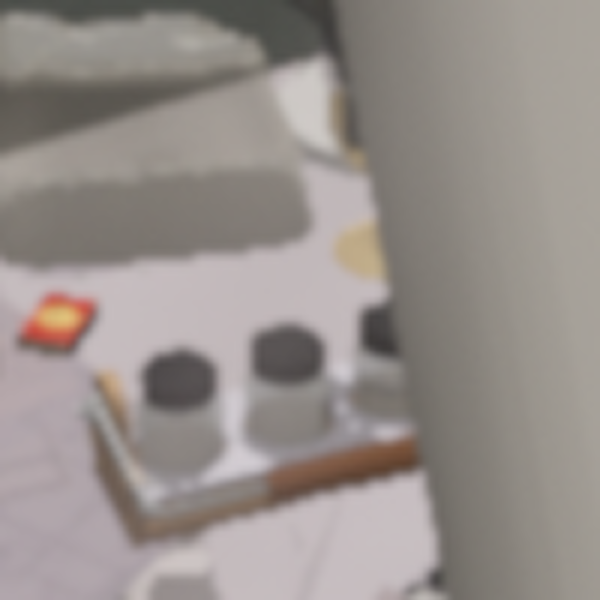

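View pics/t14.png

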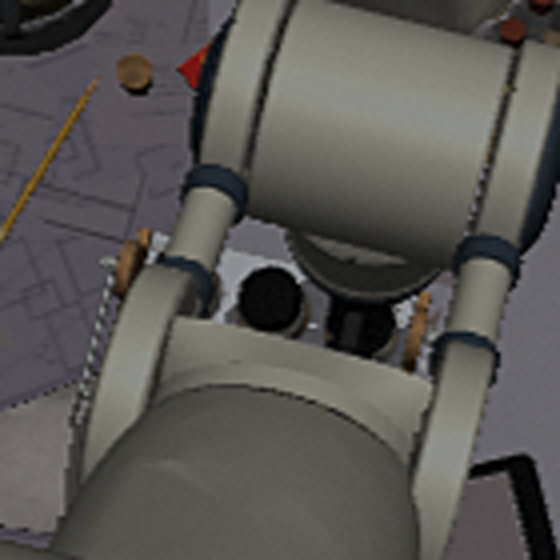

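Emit:
servo_tool --increments '[0.01,-0.015,0,0,0,0,0.05,0.025,-0.036,0,0,0,0,0.05,0.04,-0.058,0,0,0,0,0.05,0.055,-0.08,0,0,0,0,0.05,0.0645,-0.0944,0,0,0,0,0.05,0.0645,-0.0944,0,0,0,0,0.05,0.0645,-0.0944,0.02,0,0,0,0.05,0.0645,-0.0944,0.04,0,0,0,0.05,0.0645,-0.0944,0.05,0,0,0,0.05,0.0645,-0.0944,0.06,0,0,0,0.05,0.0645,-0.0944,0.06,0,0,0,0.05,0.0645,-0.0944,0.06,0,0,0,0.05]'

```text
time: 16.93
tcp_pos: [0.5176, 0.0017, 0.0535]
tool_rot: [-3.141, 0.0, 1.367]
force: [-0.7, -0.1, 0.2]
finger_gap: 0.0498
```

```bash
python3 - <<'E'
from h import *
save("scene","s15",(210,140,310,260),6)
delta([.5178,.0019,.0085],YAW)
o=np.array([210,140])
for p in ([.5174,.0019,.07],[.4929,.007,.105],[.5419,-.0032,.105]): print((proj("scene",p)-o)*6)
E
```

```text
t 16.9833 tcp [0.518  0.0017 0.0541] rpy [ 3.1415 -0.      1.3672] q [-0.1121  0.5328  1.7576 -0.      0.8511  0.0915] F [ 0.3813 -0.252  -0.1796] gap 0.0501686792516031
shift [ 0.0002 -0.0003  0.0456] rot [ 0.0001 -0.     -0.0002]
[351.5685 580.4522]
[370.18   554.0476]
[333.3863 500.5284]
```

View pics/s15.png

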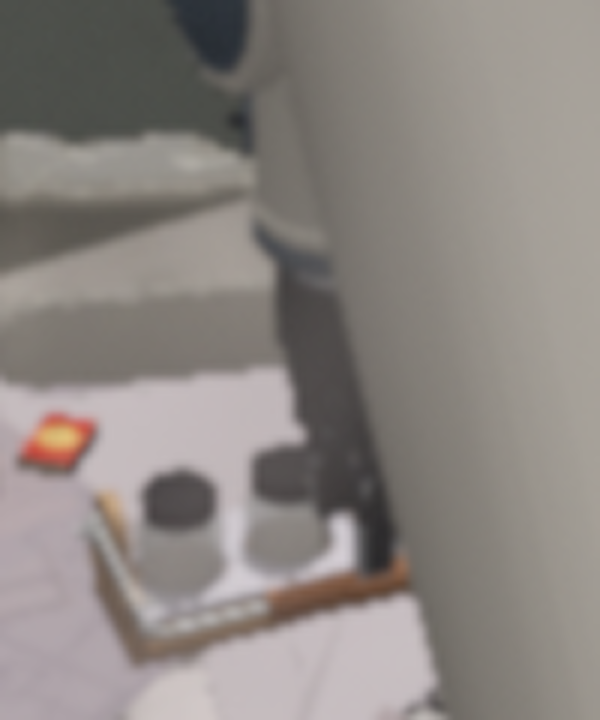

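Emit:
servo_tool --increments '[0,0,0.012,0,0,0,0.05,0,0,0.024,0,0,0,0.05,0,0,0.036,0,0,0,0.05,0,0,0.045,0,0,0,0.05,0,0,0.045,0,0,0,0.05,0,0,0.045,0,0,0,0.05]'

```text
time: 17.48
tcp_pos: [0.5178, 0.0018, 0.009]
tool_rot: [-3.141, -0.0, 1.367]
force: [0.0, -0.1, -0.4]
finger_gap: 0.0499
```

```bash
python3 - <<'E'
from h import *
save("scene","s16",(220,180,310,260),8)
delta([.5178,.0019,.0085],YAW)
E
```

```text
t 17.5333 tcp [0.5181 0.0018 0.0094] rpy [ 3.141  -0.0001  1.3674] q [-0.1119  0.6076  1.7896  0.      0.7438  0.0915] F [ 0.5979  0.0498 -0.2173] gap 0.049856750781775094
shift [ 0.0001 -0.0003  0.0009] rot [ 0.0006 -0.0001 -0.    ]
```

View pics/s16.png

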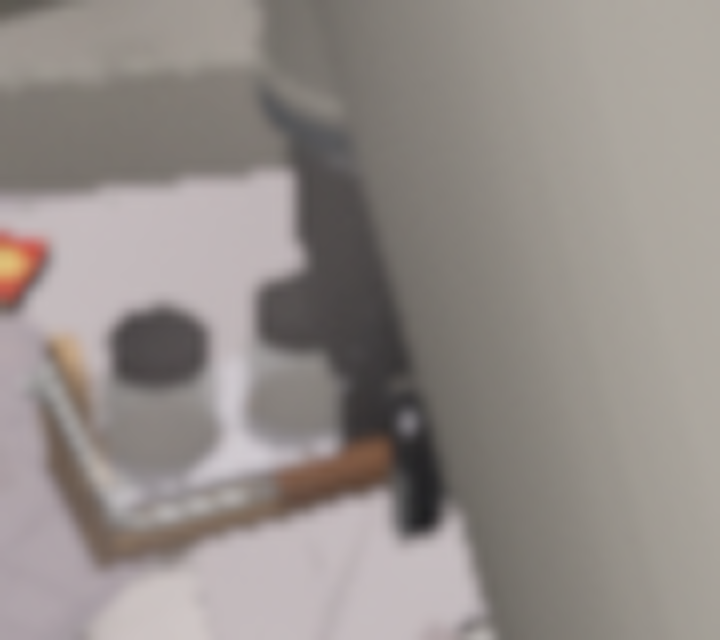

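Emit:
servo_tool --increments '[0,0,0,0,0,0,0.03,0,0,0,0,0,0,0.02,0,0,0,0,0,0,0.01,0,0,0,0,0,0,0.01,0,0,0,0,0,0,0.01,0,0,0,0,0,0,0.01,0,0,0,0,0,0,0.01]' --squeeze 50

```text
time: 18.12
tcp_pos: [0.5177, 0.0018, 0.009]
tool_rot: [3.141, -0.0, 1.367]
force: [-1.8, 0.1, 5.8]
finger_gap: 0.0177
```

```bash
python3 - <<'E'
from h import *
save("scene","s17",(220,180,310,260),8)
delta([.5178,.0019,.0085],YAW)
# arc increments: along carrier x (tool +y) and up (-z), from bail angle 1.6
for a in np.arange(1.6,-.01,-.1): print(round(a,2),np.round([.095*(np.sin(1.6)-np.sin(a)),-.095*(np.cos(a)-np.cos(1.6))],4))
E
```

```text
t 18.1667 tcp [0.5177 0.0019 0.009 ] rpy [ 3.1415 -0.0001  1.3674] q [-0.1118  0.6081  1.7904  0.0001  0.743   0.0916] F [-2.0431  0.3597  6.1312] gap 0.017673136440586806
shift [0.0001 0.0001 0.0005] rot [ 0.0001 -0.0001 -0.    ]
1.6 [ 0. -0.]
1.5 [ 0.0002 -0.0095]
1.4 [ 0.0013 -0.0189]
1.3 [ 0.0034 -0.0282]
1.2 [ 0.0064 -0.0372]
1.1 [ 0.0103 -0.0459]
1.0 [ 0.015  -0.0541]
0.9 [ 0.0205 -0.0618]
0.8 [ 0.0268 -0.069 ]
0.7 [ 0.0338 -0.0754]
0.6 [ 0.0413 -0.0812]
0.5 [ 0.0494 -0.0861]
0.4 [ 0.058  -0.0903]
0.3 [ 0.0669 -0.0935]
0.2 [ 0.0761 -0.0959]
0.1 [ 0.0855 -0.0973]
-0.0 [ 0.095  -0.0978]
```

View pics/s17.png

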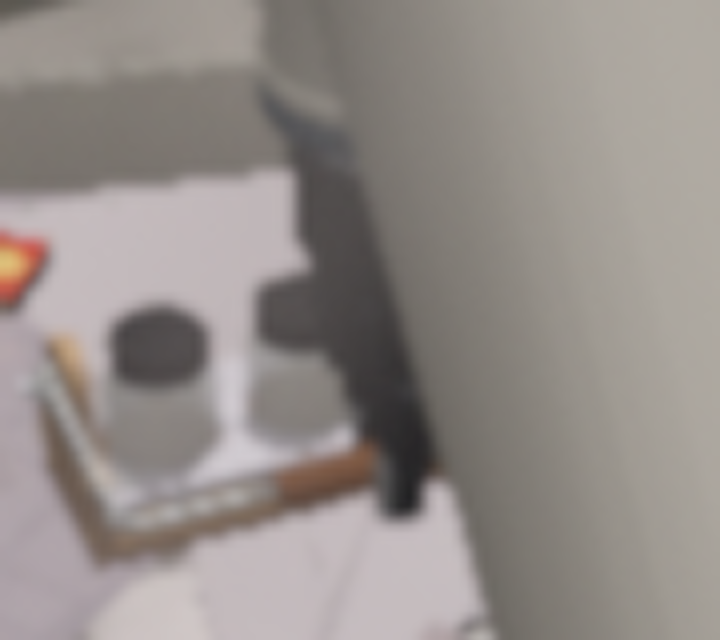

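Emit:
servo_tool --increments '[0,0.0002,-0.0095,0,0,0,0.01,0,0.0013,-0.0189,0,0,0,0.01,0,0.0034,-0.0282,0,0,0,0.01,0,0.0064,-0.0372,0,0,0,0.01,0,0.0103,-0.0459,0,0,0,0.01,0,0.015,-0.0541,0,0,0,0.01,0,0.0205,-0.0618,0,0,0,0.01,0,0.0268,-0.069,0,0,0,0.01,0,0.0338,-0.0754,0,0,0,0.01,0,0.0413,-0.0812,0,0,0,0.01,0,0.0413,-0.0812,0,0,0,0.01]'

```text
time: 19.08
tcp_pos: [0.5598, -0.0069, 0.0918]
tool_rot: [3.14, -0.0, 1.367]
force: [-9.1, 0.9, 13.0]
finger_gap: 0.0176
```

```bash
python3 - <<'E'
from h import *
save("scene","s18",(210,140,310,260),6)
delta([.5178,.0019,.0085],YAW)
E
```

```text
t 19.1333 tcp [ 0.5587 -0.0067  0.0911] rpy [3.1411 0.     1.3673] q [-0.1188  0.5215  1.6257 -0.0001  0.9939  0.0847] F [-5.7262  0.778   9.1756] gap 0.01725041221719438
shift [ 0.0002 -0.0418  0.0826] rot [ 0.0005  0.     -0.0001]
```

View pics/s18.png

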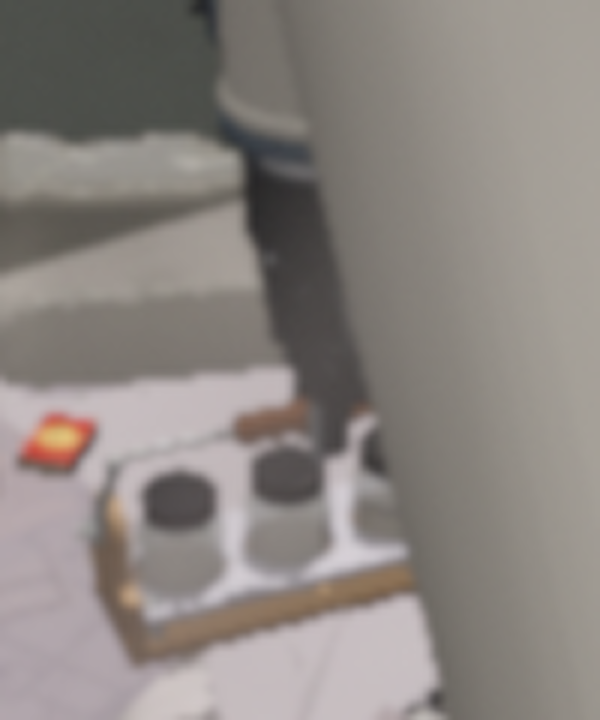

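Emit:
servo_tool --increments '[0,0.007,-0.0055,0,0,0,0.01,0,0.0155,-0.0102,0,0,0,0.01,0,0.0245,-0.0138,0,0,0,0.01,0,0.0338,-0.0162,0,0,0,0.01,0,0.0435,-0.0176,0,0,0,0.01,0,0.0535,-0.0181,0,0,0,0.01,0,0.0535,-0.0181,0,0,0,0.01,0,0.0535,-0.0181,0,0,0,0.01,0,0.0535,-0.0181,0,0,0,0.01]' --squeeze 70

```text
time: 19.88
tcp_pos: [0.6098, -0.0172, 0.1077]
tool_rot: [-3.14, 0.0, 1.367]
force: [0.1, -1.0, -7.1]
finger_gap: 0.0169
```

```bash
python3 - <<'E'
from h import *
save("scene","s19",(210,140,310,260),6);save("top","t19",(200,100,340,240),4)
delta([.6104,-.0173,.107],YAW)
E
```

```text
t 19.9833 tcp [ 0.6099 -0.0171  0.1079] rpy [-3.1408  0.      1.3675] q [-0.126   0.5621  1.4783  0.      1.102   0.0773] F [-0.0175 -0.3099 -7.8861] gap 0.016856978273350344
shift [-0.      0.0005  0.0009] rot [-0.0008  0.      0.0001]
```

View pics/s19.png

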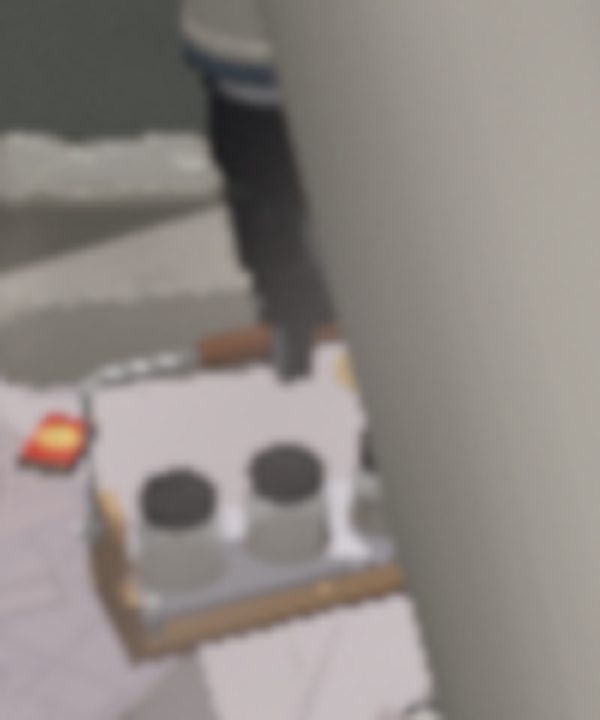

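View pics/t19.png

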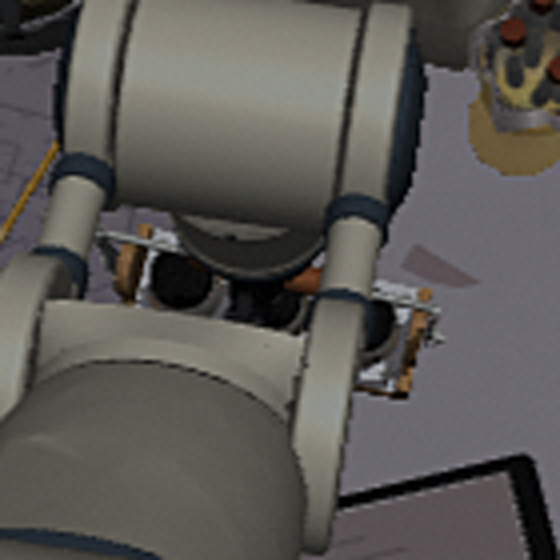

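Emit:
servo_tool --increments '[0,0,-0.002,0,0,0,0.01,0,0,-0.005,0,0,0,0.01,0,0,-0.01,0,0,0,0.01,0,0,-0.016,0,0,0,0.01,0,0,-0.023,0,0,0,0.01,0,0,-0.03,0,0,0,0.01,0,0,-0.038,0,0,0,0.01,0,0,-0.046,0,0,0,0.01,0,0,-0.054,0,0,0,0.01,0,0,-0.062,0,0,0,0.01,0,0,-0.07,0,0,0,0.01,0,0,-0.077,0,0,0,0.01,0,0,-0.084,0,0,0,0.01,0,0,-0.09,0,0,0,0.01,0,0,-0.095,0,0,0,0.01,0,0,-0.098,0,0,0,0.01,0,0,-0.1,0,0,0,0.01,0,0,-0.1,0,0,0,0.01]'

```text
time: 21.48
tcp_pos: [0.6107, -0.0173, 0.2084]
tool_rot: [3.141, -0.0, 1.367]
force: [0.3, 0.1, -7.2]
finger_gap: 0.017
```

Emit:
servo_tool --increments '[0,0,0,0,0,0,0.01,0,0,0,0,0,0,0.01,0,0,0,0,0,0,0.01,0,0,0,0,0,0,0.01,0,0,0,0,0,0,0.01,0,0,0,0,0,0,0.01,0,0,0,0,0,0,0.01,0,0,0,0,0,0,0.01,0,0,0,0,0,0,0.01,0,0,0,0,0,0,0.01,0,0,0,0,0,0,0.01,0,0,0,0,0,0,0.01]'

```text
time: 22.48
tcp_pos: [0.6106, -0.0173, 0.2081]
tool_rot: [3.142, -0.0, 1.367]
force: [-0.2, -0.6, -7.4]
finger_gap: 0.0169
```

```bash
python3 - <<'E'
from h import *
save("scene","s20",(190,70,330,260),4);save("top","t20",(200,80,400,240),4)
delta([.6104,-.0173,.107],YAW)
E
```

```text
t 22.5833 tcp [ 0.6106 -0.0173  0.2081] rpy [ 3.1416 -0.      1.3673] q [-0.1261  0.4589  1.3607  0.      1.3219  0.0773] F [-0.3855 -0.5866 -8.1032] gap 0.0171230821624746
shift [-0.     -0.0002  0.1011] rot [ 0.     -0.     -0.0001]
```

View pics/s20.png

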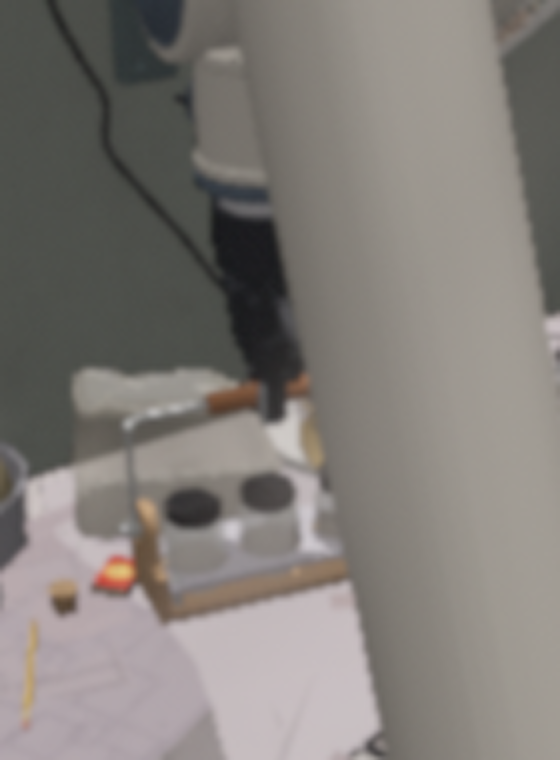

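View pics/t20.png

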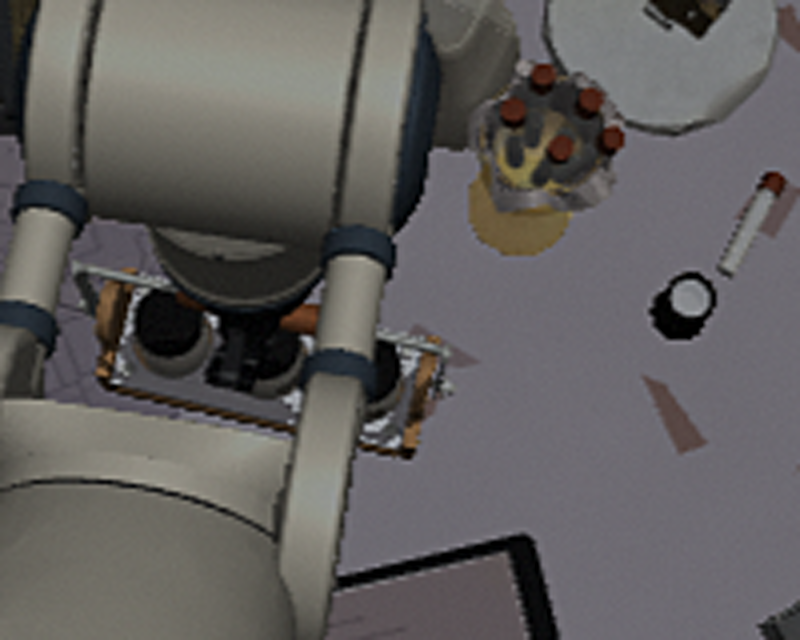

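```bash
python3 - <<'E'
from h import *
im0=cv2.imread("pics/t20_raw.png")
a=ctrl.grab_frame("top")[:,:,::-1].copy();b=ctrl.grab_frame("scene")[:,:,::-1].copy()
s0=cv2.imread("pics/s20_raw.png")
for x,y in((im0,a),(s0,b)): print(np.abs(x.astype(int)-y).mean(),(np.abs(x.astype(int)-y).max(axis=2)>40).sum())
yw=-.2034;C=np.array([.6104,-.0173]);X=np.array([np.cos(yw),np.sin(yw)]);Y=np.array([-X[1],X[0]])
h=.099
def w(x,y,z): return np.r_[C+x*X+y*Y,z+h]
pts=dict(xbarR=w(0,-.105,.167),pivR=w(0,-.11,.072),botR=w(-.038,-.107,0),botL=w(-.038,.107,0),xbarL=w(0,.105,.167),pivL=w(0,.11,.072),botRf=w(.038,-.107,0),grip=w(0,0,.167))
for n,img,o in(("top",a,(230,120)),("scene",b,(205,160))):
    f=6; c=cv2.resize(img[o[1]:o[1]+(90 if n=="top" else 75),o[0]:o[0]+(95 if n=="top" else 80)],None,fx=f,fy=f,interpolation=cv2.INTER_CUBIC)
    for k,p in pts.items():
        u=(proj(n,p)-o)*f; cv2.circle(c,tuple(int(v) for v in u),3,(0,255,0),-1); print(n,k,u)
    cv2.imwrite(f"pics/chk_{n}.png",c)
E
```

```text
1.4350340136054422 0
0.3781320861678005 0
top xbarR [474.7239 283.4449]
top pivR [472.6401 338.7994]
top botR [437.4619 453.4575]
top botL [-29.7781 345.8419]
top xbarL [-55.3614 163.1893]
top pivL [-36.0959 222.8367]
top botRf [475.1253 290.3057]
top grip [208.3128 223.0067]
scene xbarR [497.4437  14.1798]
scene pivR [501.0984 168.2806]
scene botR [521.4742 314.142 ]
scene botL [149.5096 403.0431]
scene xbarL [110.5718  87.1268]
scene pivL [113.4031 251.2921]
scene botRf [465.2763 245.4677]
scene grip [309.9914  49.525 ]
```

View pics/chk_top.png

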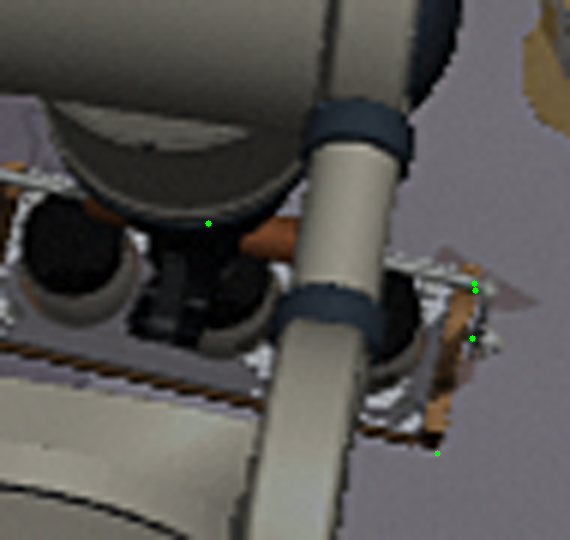

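View pics/chk_scene.png

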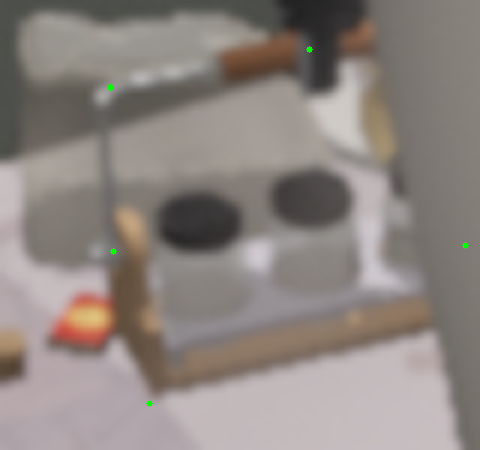

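```bash
python3 - <<'E'
from h import *
yw=-.2034;C=np.array([.6104,-.0173]);X=np.array([np.cos(yw),np.sin(yw)]);Y=np.array([-X[1],X[0]])
for h in (.099,.103):
  def w(x,y,z): return np.r_[C+x*X+y*Y,z+h]
  for k,p in dict(capA=w(0,.064,.083),capB=w(0,0,.083),botL=w(-.038,.107,0),boardLfar=w(0,.107,.092)).items():
    print(h,k,"scene",(proj("scene",p)-(205,160))*6,"top",(proj("top",p)-(230,120))*6)
a=cv2.imread("pics/t20_raw.png");b=cv2.imread("pics/s20_raw.png")
for n,img,(x0,y0,x1,y1),t in(("scene",b,(228,188,247,204),95),("scene",b,(249,185,265,200),95),("top",a,(230,148,254,172),45)):
    g=img.max(axis=2)[y0:y1,x0:x1];m=(g<t).astype(np.uint8);q,l,s,c=cv2.connectedComponentsWithStats(m);i=1+np.argmax(s[1:,4])
    o=np.array((205,160) if n=="scene" else (230,120));print(n,s[i],(c[i]+[x0,y0]-o)*6)
E
```

```text
0.099 capA scene [197.5619 215.1606] top [ 67.0699 240.4214]
0.099 capB scene [312.8987 190.7937] top [216.0803 274.37  ]
0.099 botL scene [149.5096 403.0431] top [-29.7781 345.8419]
0.099 boardLfar scene [116.5103 217.1413] top [-35.3395 212.1593]
0.103 capA scene [197.2123 208.6036] top [ 66.1947 238.0362]
0.103 capB scene [312.7653 184.3115] top [215.7369 272.0996]
0.103 botL scene [149.0719 396.8479] top [-30.9185 343.9672]
0.103 boardLfar scene [116.002  210.4773] top [-36.5885 209.6578]
scene [  3   4  14  10 115] [194.713  219.6522]
scene [ 1  4 13  9 90] [306.4    196.4667]
top [  3   0  21  22 267] [ 74.     238.8764]
```

```bash
python3 - <<'E'
from h import *
yw=-.2034;C=np.array([.6104,-.0173]);X=np.array([np.cos(yw),np.sin(yw)]);Y=np.array([-X[1],X[0]])
def w(x,y,z): return np.r_[C+x*X+y*Y,z]
a=cv2.imread("pics/s14_raw.png");b=cv2.imread("pics/s20_raw.png")
t0=cv2.imread("pics/top0.png");t1=cv2.imread("pics/t20_raw.png")
for k,p,q in (("botL",(-.038,.107,0),0),("capA",(0,.064,.083),0),("capB",(0,0,.083),0)):
    print(k,proj("scene",w(*p)),proj("scene",w(p[0],p[1],p[2]+.099)))
print("botR top",proj("top",w(-.038,-.107,0)),proj("top",w(-.038,-.107,.099)))
def crop(im,c,f=12,r=14): 
    x,y=[int(round(v)) for v in c]; z=cv2.resize(im[y-r:y+r,x-r:x+r],None,fx=f,fy=f,interpolation=cv2.INTER_NEAREST); cv2.circle(z,(int((c[0]-x+r+.5)*f),int((c[1]-y+r+.5)*f)),4,(0,255,0),-1); return np.clip(z*1.0,0,255).astype(np.uint8)
s=[crop(a,proj("scene",w(-.038,.107,0))),crop(b,proj("scene",w(-.038,.107,.099)))]
u=[crop(t0,proj("top",w(-.038,-.107,0))),crop(t1,proj("top",w(-.038,-.107,.099)))]
cv2.imwrite("pics/cmp.png",np.vstack([np.hstack(s),np.hstack(u)])[:, :])
def cap(im,x0,y0,x1,y1,t):
    g=im.max(axis=2)[y0:y1,x0:x1];m=(g<t).astype(np.uint8);q,l,s,c=cv2.connectedComponentsWithStats(m);i=1+np.argmax(s[1:,4]);return s[i],c[i]+[x0,y0]
print(cap(a,229,215,252,230,95),cap(a,248,210,268,226,95))
print(cap(b,228,188,247,204,95),cap(b,249,185,265,200,95))
E
```

```text
botL [231.6419 251.5677] [229.9183 227.1739]
capA [239.3036 221.6758] [237.927  195.8601]
capB [257.6754 217.3413] [257.1498 191.799 ]
botR top [301.3035 201.3811] [302.9103 195.5763]
(array([ 6,  4, 10,  9, 73], dtype=int32), array([239.3151, 223.3562])) (array([ 5,  6, 10,  7, 66], dtype=int32), array([257.5, 219. ]))
(array([  3,   4,  14,  10, 115], dtype=int32), array([237.4522, 196.6087])) (array([ 1,  4, 13,  9, 90], dtype=int32), array([256.0667, 192.7444]))
```

View pics/cmp.png

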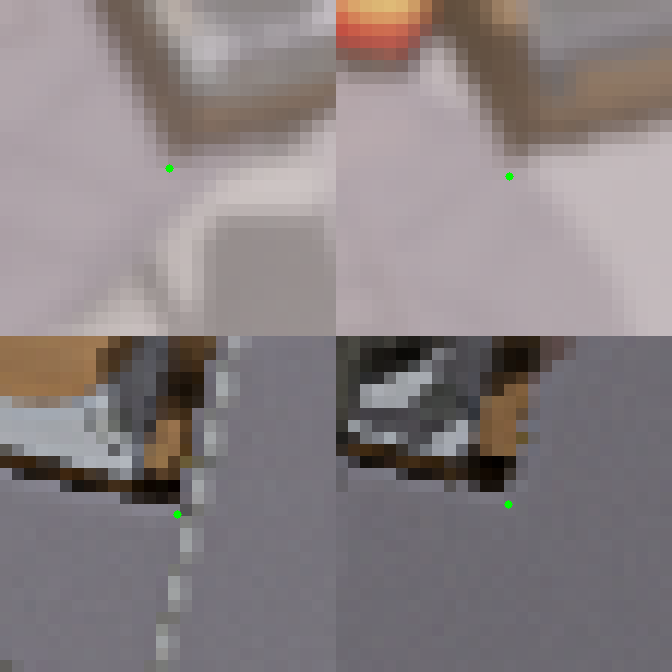

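```bash
python3 - <<'E'
from h import *
s=ctrl.sense();print(s["time"],s["tcp_pos"],s["force"],s["finger_gap"],np.abs(s["dq"]).max())
print(ctrl.close_job())
E
```

```text
22.6833 [ 0.6106 -0.0173  0.2081] [ 0.3343 -0.0766 -7.5284] 0.017199341687733093 0.0011847659918446266
the job is handed in; nothing more can be done
None
```

I put both loose jars into the carrier's end wells with the handle still folded. I then swung the handle up by its grip, lifted the loaded carrier about 10 cm straight up, and handed the job in at 22.7 s with the arm holding it there.

**Last checks**
- **Steady:** two pairs of frames taken 0.1 s apart showed no movement, and the joints were essentially still.
- **Hanging freely:** the wrist carried about 7.5 N, which fits the loaded carrier with nothing under it. The fingers stayed closed on the grip at a 17 mm gap, with 70 N set.
- **Level:** carrier corners and jar caps sat where a level carrier should be, to within about 1 pixel of how they compared before the lift. That puts the tilt at roughly 3° or less. The arm hid the carrier's right-hand side in one of the two views.
- **Jars:** before the swing, all three stood at seated height. After the lift, the two left-hand jars were clearly in their wells. The right-hand one (well_c) was only partly visible.
- **Bystanders:** none appeared disturbed in the frames I viewed, but I did not measure each one's final position.

**What disagreed**
- **Finger length:** in the pictures the fingertips sit about 40 mm above the stated TCP. My first grasp therefore closed on the first jar's cap instead of its body. I opened, went lower and gripped the body; the jar had not moved.
- **Handle swing:** there was a brief push of about 13 N on the handle partway up, so I widened the rest of the arc slightly.

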